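# Unlock the hold-down clamp and hold its lever down on the bearing

### The arm

A 6-joint arm with a two-finger parallel gripper is mounted at the origin on the work surface; the furniture and walls round the work are solid. World frame = base frame: x ahead of the robot, y to its left, z up, the work surface at z = 0. Lengths are in m, angles in rad, forces in N, time in s.
With the tool pointing down it reaches from about 0.35 to 0.775 m from the base axis. Payload 7.3 kg.
Tool frame: the origin (TCP) lies at the very end of the fingers, on their centre line; the grasp point (between the pads) lies 19 mm behind it; x points along the fingers, y is the direction in which the jaws open and shut, and the axes are right-handed (so a half turn about x gives the same grasp; the last joint's range is limited). The gripper opens to 92 mm and grips with 3 to 60 N. Pads are 19 mm wide; open, the fingers measure 130 mm over their backs; the gripper's body (75 mm by 190 mm) begins 47 mm behind the grasp point.
Start: joints at [1.025, 0.342, 1.524, -0, 1.275, -0.146], TCP at [0.204, 0.484, 0.227] pointing down, gripper open.
Joint ranges: [-2.53, 2.53], [-0.77, 2.02], [0.04, 2.7], [-1, 4.14], [0.28, 2.66], [-3.11, 3.11]. Speed limits (rad/s): [2.57, 2.57, 3.14, 3.14, 3.14, 3.14].

### API

Orientations are given as [roll, pitch, yaw] about the fixed x, y, z axes, in that order (R = Rz(yaw) Ry(pitch) Rx(roll)).
In Python, from cell import observe, vision, job gives the robot as it stands.
- The arm moves only by the tool send_rows, never from a script. Its argument "motion" is a list of rows, each an object with "hand": the opening, from -1 (shut) to 1 (fully open), so that 0 is half open; "slide": the shift along the tool's x, y, z in mm, a list of three; "spin": the turn about the tool's x in rad. In form: [{"hand": hand, "slide": [tx, ty, tz], "spin": spin}, ...]. A call has 1 to 8 rows; each row shifts and turns the pose as measured when the row begins, along the tool's axes as they then stand; what a row does not reach is not made up. A row lasts 1/10 s, in which the tool goes at most 50 mm and 8.59 degrees, less where a joint would pass 70% of its speed; a pose out of reach is approached as far as the arm can. A call with a gripper value outside its range is refused whole. The fingers move at their own pace and stop on an object; "grip_force" is the grip in N (left out, the last holds). Time passes only in rows, so rows that do not move let the fingers close. It gives the time, the measured TCP pose, the force and the opening at its end, in the units of the state.
- observe(): the state, without advancing time (a new reading comes with each control period).
- vision.read_camera(name): name is "scene" or "top" or "wrist"; returns a dict with "pixels" (400x640x3 uint8, blue, green, red), "range_z" (400x640 float32, m along the optical axis (not along the pixel's ray), 0 where there is no reading), "fx", "fy", "cx", "cy" (pixels), "world_from_camera" (4x4, takes a point from camera to world coordinates); the wrist camera has in their place "T_tool_cam" (4x4, takes a point from camera to tool coordinates, whose origin is the TCP and whose axes are the tool frame's). Camera axes: x right, y down, z forward; pixel columns grow to the right and rows downward; lengths in m; the calibration is good to about 2 mm. A picture is of the moment at which its call begins: read the wrist's pose just before it.
- job.hand_in(): hands the job in, once; it reports no verdict.
Trained networks look in a picture, given as the dict that the camera call returned (one of the last four; its "shot" number tells which), for a name from the list of things; names that differ only in an ending like _2 or _b are one class to them, and where a whole thing is asked for, a point or a joint stands for the part that bears it (a point fixed in the world has none). Each returns a list of dicts, best first, with "conf" (0 to 1); they miss things now and then, are a little off and sometimes report something else, mostly with a low value. They report only what shows in the picture. A call takes as long as a camera call. They do not tell look-alikes from the thing itself.
- vision.search_frame(picture, thing): "uv" ([column, row] in pixels, amid what is visible of it).
- vision.cut_out(picture, thing): "mask" (400x640 bool, what is visible of it) and "uv" ([column, row] in pixels, amid what is visible of it).
The state is a dict: "time": time; "qpos": joint angles; "qvel": joint speeds; "joint_efforts": joint torques, N m; "tool_pos": TCP position; "tool_rot": TCP orientation; "contact_force": force on the tool from outside, world axes, zero at the start; "torque": the same for the moment, N m; "opening": finger opening in m.
Only numpy, scipy, OpenCV 4.12 (cv2) and the standard library are available. Lean on these libraries where they do the work, as an engineer would, in place of code of your own. Each camera call takes 0.05 s, during which the arm holds its last target.

### The job

The bench clamp is locked. Pull the locking pin straight up out of its upright socket and put it down in the empty tray, flip the safety catch up and over to the outside so that it stands clear of the lever, then pull the spring lever by its crossbar all the way towards the robot to its stop, so that the rubber foot presses on the bearing. Finish while still holding the lever there with the fingers, and leave the other parts on the bench alone.

Things in the scene. Friction and masses are not known exactly. Their poses are not given: they have to be found in the camera images.
- clamp: Fixed bench clamp on a grey base plate 210 x 310 x 12 mm (clamp x -145 to +65 mm, y -225 to +85 mm). Origin on the bench top, below the middle of the lever's pivot; at yaw 0 clamp +x points away from the robot, +y to the left, z up.
- pin_mid (a point): Centre of the locking pin: plain bright steel shaft, 21 mm diameter, 105 mm long (centre 52 mm above its lower end), 0.26 kg, standing upright and loose in the socket. Its upper 70 mm is free, its top 195 mm above the bench. While in, it stands right beside the catch's short upright tab at the hinge and blocks the catch.
- tray: Empty dark steel tray on the bench, fixed, right of the clamp, 190 (tray x) x 140 (tray y) x 28 mm, walls and floor about 4 to 5 mm. Origin at the centre of its underside.
- catch (a joint): Angle of the safety catch, rad: 0 = lying level in front of the lever's lug (locked), grows as its free end is flipped up and over to the outside (clamp -y), 1.57 = upright, stop at 1.75. A stiff hinge: it stays where it is left (about 2 N at the fin). With the pin in, it moves by less than 0.3.
- catch_pivot (a point): Hinge of the catch: axis along clamp x, at clamp x -5, y -165 mm, 130 mm above the bench. The catch's arm is a steel bar, 12 x 10 mm, 119 mm long, from here towards clamp +y when locked.
- catch_fin (a point): Gripping point of the catch's upright steel fin, moves with the catch: fin 10 mm thick (clamp x), 22 mm wide; when locked its top is 17 mm above this point, and the point is 50 mm from the hinge towards clamp +y and 28 mm above it. Best pinched across the 10 mm from above and led round the hinge in an arc, turning between the pads.
- lever (a joint): Lever angle, rad: 0 = leaning back by 0.25 (start), grows as the crossbar is pulled towards clamp -x (the robot), 0.25 = upright, stop at 1.0. A spring drives it back to 0: about 5 N at the crossbar at the start, about 10 N at the stop with the foot on the bearing. While the catch is closed it moves by less than 0.2.
- lever_pivot (a point): Pivot of the lever: axis along clamp y, 75 mm above the bench, at clamp x = y = 0.
- lever_bar (a point): Centre of the lever's crossbar, moves with the lever: round dark steel bar, 18 mm diameter, along clamp y, 70 mm clear between the two fork arms; 150 mm from the pivot, 220 mm above the bench at the start, 185 mm at the stop. Can be pinched from above along clamp x, the bar turning between the pads, or hooked from behind.
- foot: Round rubber foot, 52 mm wide, sprung, on the lever's toe, which points towards clamp -x. It comes down on the bearing shortly before the lever's stop (at a lever angle of about 0.9) and gives by 8 mm there.
- bearing: Tapered roller bearing, 66 mm wide, 30 mm high, loose in the nest on the base plate (clamp x -85 mm, y 0), its top 42 mm above the bench; origin at the centre of its underside. Stays where it is.
- oil_seal: Bystander: flat ring seal, 67 mm wide, 16 mm high, lying right of and beyond the clamp; origin under its centre.
- bevel_gear: Bystander: small bevel gear, 56 mm wide, 26 mm high, left of and nearer than the clamp; origin under its centre.
- socket (a point): Centre of the socket's mouth, 125 mm above the bench: a dark square steel column, 32 x 32 mm, with a hole 24 mm square and 35 mm deep, on the clamp's right (clamp x -5, y -184 mm).
Not all that is in view belongs to the job. What is shaped like the part that bears pin_mid but green is not meant. Leave any purple look-alike of the bearing alone.

How it is judged:
On the way, in this order (a step that is already met when the one before it is completed fails the run):
1. the locking pin is out of its socket and let go in the tray (x of pin_mid in the frame of tray between -0.095 and 0.095 m and y of pin_mid in the frame of tray between -0.07 and 0.07 m and height (world z) of pin_mid below 0.075 m and contact force between the fingers and lock_pin below 0.1 N), for 0.2 s.
2. the catch is flipped clear while the lever is still back (value of joint catch above 1.2 rad and value of joint lever below 0.2 rad), for 0.2 s.
3. the lever is pulled to its stop (value of joint lever above 0.94 rad), for 0.2 s.
At the end, for the whole second after the job is handed in: The fingers hold the lever (more than 2 N) within 0.06 rad of its stop with the foot pressing on the bearing (more than 1 N), the catch stands flipped past 1.2 rad, and the locking pin stands or lies in the tray (its centre over the tray and less than 75 mm above the bench) (value of joint lever above 0.94 rad and contact force between the fingers and lever above 2 N and contact force between foot and bearing above 1 N and value of joint catch above 1.2 rad and x of pin_mid in the frame of tray between -0.095 and 0.095 m and y of pin_mid in the frame of tray between -0.07 and 0.07 m and height (world z) of pin_mid below 0.075 m); the arm keeps its last pose, push and grip.
It fails at once if another part on the bench is shifted by more than 30 mm (distance of any of oil_seal, bevel_gear from where it was at the start of the episode above 0.03 m).
It also fails if it takes over 64 s, if anything falls off the work surface, if the arm or the gripper's body presses on something with over 40 N, if the wrist force passes 120 N, or if a joint passes its speed limit or range.

## Working session

There is one attempt and no reset: what is moved stays moved. The work goes in short steps, Python scripts to look and compute and a tool call to move; the robot and the scene stay as the last step left them, time stands still between calls to the robot, and variables do not carry over. Pictures are saved under pics/ and viewed, and the job is handed in when it is done.

Besides the shell and the picture viewer there is one more tool, called after "Call:" as name([rows], argument=value, ...), one row to a line, values as JSON. send_rows: Moves the arm, as the interface text tells. Its arguments: {"type":"object","properties":{"motion":{"type":"array","items":{"type":"object","properties":{"hand":{"type":"number"},"slide":{"type":"array","items":{"type":"number"}},"spin":{"type":"number"}}}},"grip_force":{"type":"number"}},"required":["motion"]}

```bash
ls; mkdir -p pics; python3 - <<'E'
from cell import observe, vision, job
import cv2,numpy as np
s=observe()
print(s)
for n in ['scene','top']:
    p=vision.read_camera(n)
    cv2.imwrite(f'pics/{n}0.png',p['pixels'])
    np.savez(f'{n}0.npz',**p)
    print(n,p['fx'],p['cx'],p['cy'],p['world_from_camera'])
    for t in ['clamp','pin_mid','tray','catch','catch_fin','catch_pivot','lever','lever_bar','bearing','oil_seal','bevel_gear','socket','foot']:
        try:
            r=vision.search_frame(p,t)
            print(t,[(np.round(a['uv']).tolist(),round(a['conf'],2)) for a in r])
        except Exception as e: print(t,e)
print(observe()['time'])
E
```

```text
pics
{'time': 0.0, 'qpos': array([ 1.02502529e+00,  3.42730404e-01,  1.52498159e+00, -2.13351989e-05,
        1.27540002e+00, -1.45965796e-01]), 'qvel': array([-8.18609016e-04, -1.12269688e-03,  1.93588677e-05,  1.71517398e-04,
        4.92951704e-04, -9.68857264e-04]), 'joint_efforts': array([ 1.49581316e-03, -4.31244171e+01, -2.44233906e+01,  7.19831348e-02,
        5.55872067e-02, -8.16597230e-05]), 'tool_pos': array([0.20411362, 0.483271  , 0.22605334]), 'tool_rot': array([-1.70333509,  1.56927684, -2.1031341 ]), 'contact_force': array([-0.59220041, -0.57043371, -0.16267266]), 'torque': array([-0.01614514, -0.0276585 ,  0.05174277]), 'opening': 0.091859729558977}
scene 370.1889981989827 322.85091095290335 196.39876652883706 [[-0.03662214 -0.71700565  0.69610467 -0.18700043]
 [-0.99932507  0.02827527 -0.02345034  0.04596158]
 [-0.00286852 -0.69649365 -0.71755722  0.86825915]
 [ 0.          0.          0.          1.        ]]
clamp [([311.0, 223.0], 0.58)]
pin_mid [([396.0, 228.0], 0.65), ([391.0, 194.0], 0.6), ([358.0, 184.0], 0.53)]
tray [([441.0, 236.0], 0.58)]
catch [([325.0, 
[... 550 characters left out ...]
 [-0.00714055 -0.11004584 -0.99390086  1.58857322]
 [ 0.          0.          0.          1.        ]]
clamp [([317.0, 211.0], 0.72)]
pin_mid [([395.0, 186.0], 0.58), ([398.0, 232.0], 0.37)]
tray [([443.0, 224.0], 0.94), ([317.0, 210.0], 0.66)]
catch [([333.0, 197.0], 0.48)]
catch_fin [([334.0, 204.0], 0.68)]
catch_pivot [([316.0, 212.0], 0.9), ([223.0, 273.0], 0.7)]
lever [([292.0, 189.0], 0.94), ([338.0, 200.0], 0.18), ([415.0, 146.0], 0.18)]
lever_bar [([289.0, 193.0], 0.83)]
bearing [([296.0, 226.0], 0.67), ([248.0, 231.0], 0.57)]
oil_seal [([413.0, 147.0], 0.77)]
bevel_gear [([225.0, 275.0], 0.61), ([295.0, 191.0], 0.42)]
socket [([318.0, 210.0], 0.91)]
foot [([292.0, 214.0], 0.59)]
1.4
```

```bash
python3 - <<'E'
import cv2,numpy as np
for n,(x0,x1,y0,y1) in {'scene':(170,490,120,320),'top':(190,490,110,300)}.items():
    im=cv2.imread(f'pics/{n}0.png')[y0:y1,x0:x1]
    cv2.imwrite(f'pics/{n}0c.png',cv2.resize(im,None,fx=2.5,fy=2.5,interpolation=cv2.INTER_CUBIC))
E
```

```text
(no output)
```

View pics/scene0c.png

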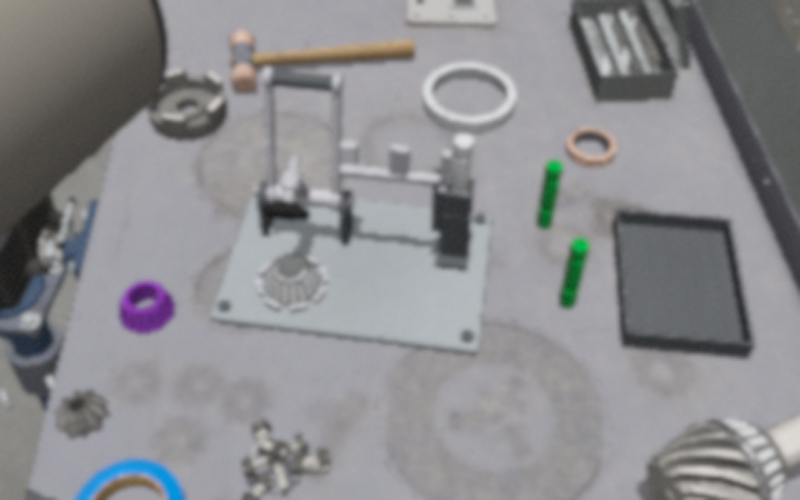

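View pics/top0c.png

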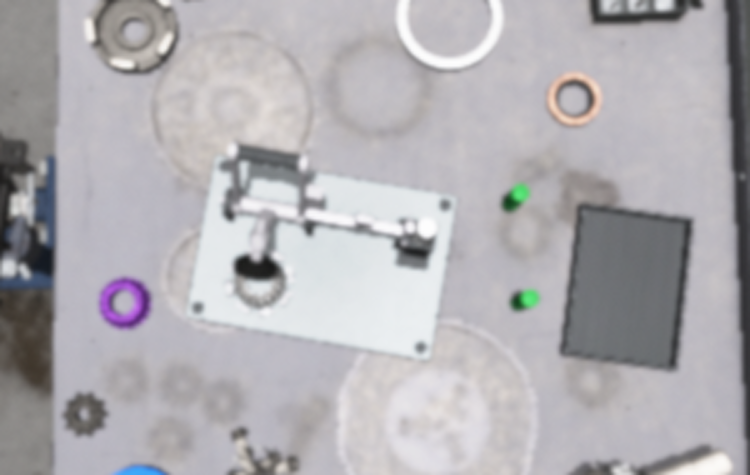

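View pics/scene0.png

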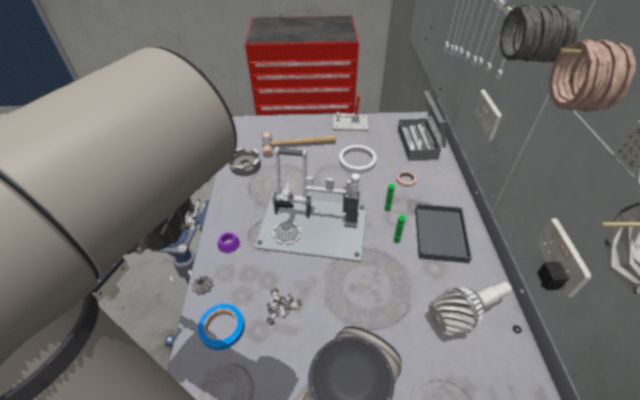

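```bash
cat > h.py <<'E'
import numpy as np,cv2
def cloud(p,T=None):
    T=p['world_from_camera'] if T is None else T
    z=p['range_z'];v,u=np.mgrid[0:z.shape[0],0:z.shape[1]]
    P=np.stack([(u-p['cx'])/p['fx']*z,(v-p['cy'])/p['fy']*z,z],-1)
    W=P@T[:3,:3].T+T[:3,3]; W[z==0]=np.nan
    return W
def ray(p,uv,zw,T=None):
    T=p['world_from_camera'] if T is None else T
    d=T[:3,:3]@np.array([(uv[0]-p['cx'])/p['fx'],(uv[1]-p['cy'])/p['fy'],1]);o=T[:3,3]
    return o+d*(zw-o[2])/d[2]
E
python3 - <<'E'
import numpy as np,cv2
from h import *
for n in ['top','scene']:
    p=dict(np.load(f'{n}0.npz'));W=cloud(p)
    im=p['pixels'].astype(int)
    print(n,'bench z',np.nanmedian(W[260:300,300:350,2]))
    # plate by colour
    g=im.astype(float); 
    c={'top':(330,235),'scene':(330,238)}[n]
    print('plate px',im[c[1],c[0]],'bench',im[280,330], 'z',W[c[1],c[0]])
    if n=='top':
        cs=[(278,172),(372.8,188.8),(362,253.2),(264.8,237.2)]; tr=[(422,193),(466,197.5),(460,257),(415,252)]
    else:
        cs=[(270,201),(366.5,208),(360,260),(256,248)]; tr=[(416,205),(462,208),(470,261),(419.6,259)]
    for a in cs: print('plate',ray(p,a,0.012)[:2].round(4))
    for a in tr: print('tray',ray(p,a,0.028)[:2].round(4))
    # high points
    m=(W[...,2]>0.1)&(W[...,2]<0.26)&(W[...,0]>0.45)&(W[...,1]<0.2)&(W[...,1]>-0.3)&(W[...,0]<0.8)
    q=W[m]; q=q[q[:,2].argsort()[::-1]]
    print(len(q)); print(q[::max(1,len(q)//25)].round(3))
E
```

```text
top bench z 0.002108118593818986
plate px [235 233 229] bench [207 207 212] z [0.45706862 0.01962932 0.00968619]
plate [0.6569 0.1805]
plate [ 0.5998 -0.1162]
plate [ 0.3996 -0.0783]
plate [0.4526 0.2219]
tray [ 0.5826 -0.2664]
tray [ 0.5668 -0.4016]
tray [ 0.3844 -0.3755]
tray [ 0.4012 -0.239 ]
1115
[[ 0.608  0.074  0.238]
 [ 0.617  0.098  0.232]
 [ 0.618  0.104  0.231]
 [ 0.613  0.147  0.229]
 [ 0.604  0.082  0.226]
 [ 0.622  0.066  0.219]
 [ 0.543 -0.065  0.197]
 [ 0.531 -0.063  0.184]
 [ 0.543 -0.047  0.174]
 [ 0.538  0.113  0.163]
 [ 0.547  0.128  0.157]
 [ 0.525  0.125  0.154]
 [ 0.528  0.131  0.151]
 [ 0.494  0.117  0.148]
 [ 0.506  0.137  0.144]
 [ 0.509  0.14   0.141]
 [ 0.551  0.02   0.139]
 [ 0.557  0.017  0.138]
 [ 0.554  0.025  0.136]
 [ 0.567  0.066  0.134]
 [ 0.579  0.077  0.132]
 [ 0.531 -0.05   0.127]
 [ 0.557  0.112  0.122]
 [ 0.59  -0.19   0.11 ]
 [ 0.568  0.125  0.106]
 [ 0.588 -0.188  0.103]]
scene bench z -0.0012856649606729498
plate px [183 180 174] bench [151 147 150] z [0.47433634 0.00339594 0.01216193]
plate [0.6299 0.187 ]
plate [ 0.5878 -0.1166]
plate [ 0.395  -0.0756]
plate [0.447  0.2152]
tray [ 0.5798 -0.2678]
tray [ 0.5618 -0.4059]
tray [ 0.3694 -0.3698]
tray [ 0.3811 -0.2353]
1500
[[ 0.624  0.147  0.233]
 [ 0.615  0.079  0.227]
 [ 0.612  0.125  0.224]
 [ 0.611  0.126  0.218]
 [ 0.618  0.144  0.202]
 [ 0.55  -0.072  0.192]
 [ 0.538 -0.055  0.178]
 [ 0.607  0.146  0.171]
 [ 0.552  0.12   0.163]
 [ 0.539  0.128  0.157]
 [ 0.532  0.133  0.153]
 [ 0.55   0.004  0.149]
 [ 0.539 -0.051  0.146]
 [ 0.548 -0.002  0.143]
 [ 0.551  0.004  0.14 ]
 [ 0.583  0.074  0.136]
 [ 0.532 -0.043  0.134]
 [ 0.582  0.065  0.133]
 [ 0.553  0.018  0.132]
 [ 0.582  0.074  0.129]
 [ 0.5    0.104  0.126]
 [ 0.601  0.147  0.122]
 [ 0.526 -0.057  0.115]
 [ 0.53  -0.052  0.107]
 [ 0.457 -0.193  0.103]]
```

```bash
cat >> h.py <<'E'
from scipy.spatial.transform import Rotation as Ro
def toolT(s):
    T=np.eye(4);T[:3,:3]=Ro.from_euler('xyz',s['tool_rot']).as_matrix();T[:3,3]=s['tool_pos'];return T
YAW=-0.175; ORG=np.array([0.5788,0.114])
def c2w(x,y): 
    c,s=np.cos(YAW),np.sin(YAW); return ORG+np.array([c*x-s*y,s*x+c*y])
def plan(s,target,jaw=YAW):
    """tool-axes shift (mm) to target TCP and spin to align jaws"""
    T=toolT(s);y=T[:3,1];a=np.arctan2(y[1],y[0])
    d=(jaw-a+np.pi/2)%np.pi-np.pi/2   # world yaw needed
    sp=d*T[2,0]*1.0                   # tool x down -> sign flips
    sh=T[:3,:3].T@(np.array(target)-T[:3,3])*1000
    print('t',round(s['time'],2),'pos',T[:3,3].round(4),'jaw yaw',round(a,3),'spin',round(sp,3),'slide',sh.round(1),'open',round(s['opening'],4),'F',np.round(s['contact_force'],1),'q6',round(s['qpos'][5],2))
    return T
E
python3 - <<'E'
from cell import observe
from h import *
s=observe()
T=plan(s,[*c2w(-.005,-.184),0.30]); print(T.round(3)); print(c2w(-.005,-.184))
E
```

```text
t 1.4 pos [0.2043 0.4836 0.2267] jaw yaw 1.171 spin 1.346 slide [ -73.3 -375.2  524.9] open 0.0917 F [-0.5  0.7  0.2] q6 -0.15
[[ 0.     0.389  0.921  0.204]
 [ 0.     0.921 -0.389  0.484]
 [-1.     0.     0.     0.227]
 [ 0.     0.     0.     1.   ]]
[ 0.54184047 -0.06631914]
```

Call:
send_rows([
  {"hand": 0.2,"slide": [-40,0,0],"spin": 0},
  {"hand": 0.2,"slide": [-33,-10,10],"spin": 0},
  {"hand": 0.2,"slide": [0,-29,40],"spin": 0},
  {"hand": 0.2,"slide": [0,-29,40],"spin": 0},
  {"hand": 0.2,"slide": [0,-29,40],"spin": 0},
  {"hand": 0.2,"slide": [0,-29,40],"spin": 0},
  {"hand": 0.2,"slide": [0,-29,40],"spin": 0},
  {"hand": 0.2,"slide": [0,-29,40],"spin": 0},
])

```text
time: 2.2
tool_pos: [0.3645, 0.2151, 0.3027]
tool_rot: [0.694, 1.568, 0.306]
contact_force: [0.9, 0.0, 0.6]
opening: 0.0549
```

Call:
send_rows([
  {"hand": 0.2,"slide": [0,-29,40],"spin": 0},
  {"hand": 0.2,"slide": [0,-29,40],"spin": 0},
  {"hand": 0.2,"slide": [0,-29,40],"spin": 0},
  {"hand": 0.2,"slide": [0,0,0],"spin": 0.14},
  {"hand": 0.2,"slide": [0,0,0],"spin": 0.14},
  {"hand": 0.2,"slide": [0,0,0],"spin": 0.14},
  {"hand": 0.2,"slide": [0,0,0],"spin": 0.14},
  {"hand": 0.2,"slide": [0,0,0],"spin": 0.14},
])

```text
time: 3.0
tool_pos: [0.446, 0.0789, 0.3032]
tool_rot: [1.121, 1.565, -0.002]
contact_force: [-0.7, -0.4, 0.4]
opening: 0.055
```

Call:
send_rows([
  {"hand": 0.2,"slide": [0,0,0],"spin": 0.14},
  {"hand": 0.2,"slide": [0,0,0],"spin": 0.14},
  {"hand": 0.2,"slide": [0,0,0],"spin": 0.14},
  {"hand": 0.2,"slide": [0,0,0],"spin": 0.14},
  {"hand": 0.2,"slide": [0,0,0],"spin": 0},
])

```text
time: 3.5
tool_pos: [0.4459, 0.0787, 0.3033]
tool_rot: [1.703, 1.565, -0.007]
contact_force: [0.4, 0.2, -0.0]
opening: 0.0549
```

```bash
python3 - <<'E'
from cell import observe,vision
from h import *
s=observe()
T=plan(s,[*c2w(-.005,-.184),0.30])
p=vision.read_camera('wrist');Tc=T@p['T_tool_cam']
cv2.imwrite('pics/w1.png',p['pixels']);W=cloud(p,Tc)
for t in ['pin_mid','socket','catch_fin','lever_bar','catch_pivot','tray']:
    for r in vision.search_frame(p,t)[:2]:
        u=np.round(r['uv']).astype(int); print(t,u,round(r['conf'],2),W[u[1],u[0]].round(3))
m=(W[...,2]>0.185)&(W[...,2]<0.205)
q=W[m];print(len(q),np.nanmedian(q,0))
print(Tc.round(3))
E
```

```text
t 3.5 pos [0.4459 0.0787 0.3033] jaw yaw -0.139 spin 0.036 slide [  3.9 115.1 130.3] open 0.0549 F [ 0.4  0.2 -0. ] q6 0.14
pin_mid [357 337] 0.8 [ 0.467 -0.18   0.058]
socket [400 150] 0.56 [0.558 0.076 0.011]
socket [432 231] 0.47 [0.554 0.015 0.148]
catch_fin [432 230] 0.64 [0.555 0.015 0.146]
catch_fin [400 152] 0.41 [0.556 0.075 0.018]
lever_bar [476 162] 0.78 [ 0.666  0.042 -0.003]
catch_pivot [396 150] 0.75 [0.553 0.077 0.01 ]
tray [349 352] 0.87 [ 0.452 -0.246  0.013]
525 [0.60953395 0.14457496 0.19520937]
[[ 0.99  -0.134 -0.036  0.457]
 [-0.139 -0.943 -0.303  0.161]
 [ 0.007  0.305 -0.952  0.46 ]
 [ 0.     0.     0.     1.   ]]
```

View pics/w1.png

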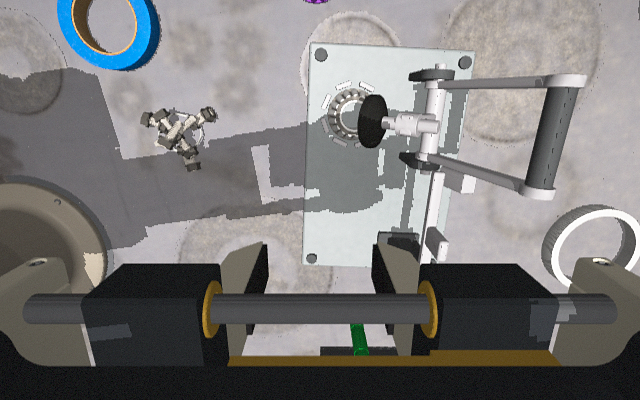

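```bash
cat > r.py <<'E'
E
python3 - <<'E'
from cell import observe,vision
from h import *
s=observe();T=toolT(s)
p=vision.read_camera('wrist');Tc=T@p['T_tool_cam'];W=cloud(p,Tc);np.savez('w1.npz',Tc=Tc,**p)
for a in [(309,43),(475,51),(303,263)]: 
    w=ray(p,a,.012,Tc); print(a,w.round(4))
# expected
for c in [(-.145,.085),(.065,.085),(-.145,-.225)]: print(c2w(*c).round(4))
print('bar',np.nanmedian(W[120:160,548:562].reshape(-1,3),0), c2w(.037,0))
print('fin',W[225:262:4,428:446:4].round(3))
print('expfin',c2w(-.005,-.115))
cv2.imwrite('pics/w1c.png',cv2.resize(p['pixels'][200:300,360:480],None,fx=5,fy=5,interpolation=cv2.INTER_NEAREST))
E
```

```text
(309, 43) [0.4547 0.2237 0.012 ]
(475, 51) [0.6574 0.187  0.012 ]
(303, 263) [ 0.4019 -0.0733  0.012 ]
[0.4508 0.2229]
[0.6576 0.1864]
[ 0.3968 -0.0823]
bar [0.61617948 0.10995951 0.22685964] [0.61523488 0.107558  ]
fin [[[ 0.554  0.017  0.135]
  [ 0.559  0.016  0.134]
  [ 0.563  0.015  0.133]
  [ 0.609 -0.041  0.01 ]
  [ 0.615 -0.042  0.009]]

 [[ 0.553  0.014  0.139]
  [ 0.556  0.015  0.142]
  [ 0.56   0.014  0.142]
  [ 0.609 -0.048  0.009]
  [ 0.615 -0.048  0.009]]

 [[ 0.552  0.011  0.141]
  [ 0.553  0.015  0.15 ]
  [ 0.556  0.015  0.153]
  [ 0.561  0.013  0.15 ]
  [ 0.619 -0.06  -0.002]]

 [[ 0.551  0.008  0.144]
  [ 0.552  0.012  0.153]
  [ 0.553  0.015  0.162]
  [ 0.556  0.016  0.164]
  [ 0.619 -0.067 -0.002]]

 [[ 0.55   0.004  0.145]
  [ 0.551  0.009  0.156]
  [ 0.552  0.013  0.165]
  [ 0.554  0.015  0.171]
  [ 0.558  0.014  0.171]]

 [[ 0.55  -0.     0.146]
  [ 0.55   0.005  0.157]
  [ 0.552  0.009  0.166]
  [ 0.553  0.011  0.172]
  [ 0.556  0.012  0.174]]

 [[   nan    nan    nan]
  [ 0.55   0.001  0.158]
  [ 0.551  0.006  0.168]
  [ 0.553  0.007  0.173]
  [ 0.557  0.007  0.173]]

 [[ 0.553 -0.016  0.135]
  [ 0.549 -0.002  0.161]
  [ 0.55   0.003  0.171]
  [ 0.553  0.004  0.174]
  [ 0.557  0.003  0.173]]

 [[ 0.553 -0.022  0.133]
  [ 0.596 -0.091  0.01 ]
  [ 0.549 -0.001  0.172]
  [ 0.553 -0.001  0.173]
  [ 0.557 -0.001  0.173]]

 [[ 0.553 -0.026  0.134]
  [ 0.594 -0.095  0.015]
  [ 0.601 -0.099  0.01 ]
  [ 0.553 -0.006  0.172]
  [ 0.618 -0.108 -0.002]]]
expfin [0.55385393 0.00162699]
```

View pics/w1c.png

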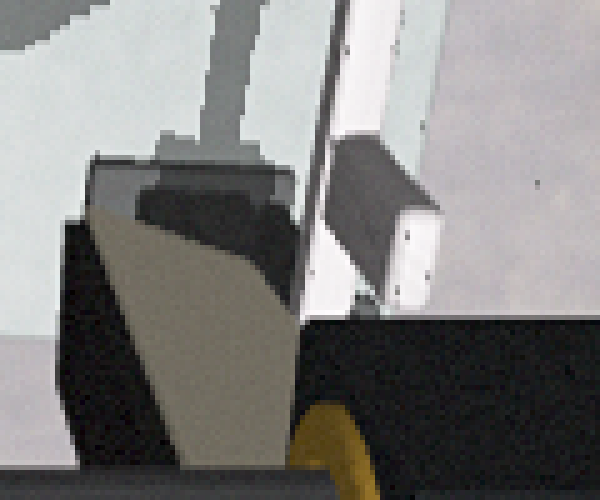

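Call:
send_rows([
  {"hand": 0.2,"slide": [0,30,34],"spin": 0.036},
  {"hand": 0.2,"slide": [0,30,34],"spin": 0},
  {"hand": 0.2,"slide": [0,30,34],"spin": 0},
  {"hand": 0.2,"slide": [0,20,24],"spin": 0},
  {"hand": 0.2,"slide": [0,0,0],"spin": 0},
])

```text
time: 4.4
tool_pos: [0.5371, -0.0671, 0.3038]
tool_rot: [1.826, 1.563, 0.09]
contact_force: [0.5, 0.6, -0.7]
opening: 0.0551
```

```bash
sed -i 's/ORG=.*/ORG=np.array([0.580,0.1155])/' h.py; python3 - <<'E'
from cell import observe,vision
from h import *
s=observe()
T=plan(s,[*c2w(-.005,-.184),0.22])
p=vision.read_camera('wrist');Tc=T@p['T_tool_cam']
cv2.imwrite('pics/w2.png',p['pixels']);W=cloud(p,Tc)
q=W[(abs(W[...,2]-.195)<.006)&(abs(W[...,0]-.543)<.03)&(abs(W[...,1]+.065)<.03)]
print(len(q),np.nanmedian(q,0) if len(q) else '')
for t in ['pin_mid','tray','catch_fin']:
    for r in vision.search_frame(p,t)[:2]:
        u=np.round(r['uv']).astype(int); print(t,u,round(r['conf'],2),W[u[1],u[0]].round(3))
E
```

```text
t 4.4 pos [ 0.5371 -0.0671  0.3038] jaw yaw -0.165 spin 0.01 slide [83.8  4.8 -3. ] open 0.0551 F [ 0.5  0.6 -0.7] q6 -0.1
479 [ 0.54276079 -0.06279125  0.19310144]
pin_mid [321 187] 0.94 [ 0.541 -0.057  0.194]
pin_mid [281 264] 0.75 [ 0.471 -0.179  0.081]
tray [320 334] 0.76 [ 0.492 -0.357  0.002]
catch_fin [324  97] 0.91 [0.555 0.013 0.172]
```

View pics/w2.png

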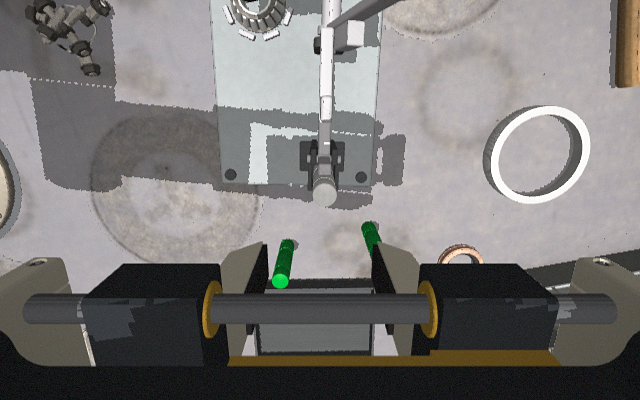

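Call:
send_rows([
  {"hand": 0.2,"slide": [20,5,-2.5],"spin": 0.01},
  {"hand": 0.2,"slide": [40,0,0],"spin": 0},
  {"hand": 0.2,"slide": [20,0,0],"spin": 0},
  {"hand": 0.2,"slide": [0,0,0],"spin": 0},
])

```text
time: 5.0
tool_pos: [0.5405, -0.0556, 0.2257]
tool_rot: [1.848, 1.558, 0.113]
contact_force: [-0.3, -0.9, -0.5]
opening: 0.0552
```

```bash
python3 - <<'E'
from cell import observe,vision
from h import *
s=observe()
T=plan(s,[.543,-.065,0.156])
p=vision.read_camera('wrist');Tc=T@p['T_tool_cam']
cv2.imwrite('pics/w3.png',p['pixels']);W=cloud(p,Tc)
q=W[(abs(W[...,2]-.195)<.006)&(abs(W[...,0]-.543)<.03)&(abs(W[...,1]+.065)<.03)]
print(len(q),np.nanmedian(q,0) if len(q) else '',q.min(0),q.max(0))
E
```

```text
t 5.0 pos [ 0.5405 -0.0556  0.2257] jaw yaw -0.165 spin 0.01 slide [69.7  3.1  9.1] open 0.0552 F [-0.3 -0.9 -0.5] q6 -0.08
844 [ 0.5427642  -0.06244421  0.19310399] [ 0.53237759 -0.07376312  0.18904983] [ 0.55305135 -0.05280835  0.19509213]
```

View pics/w3.png

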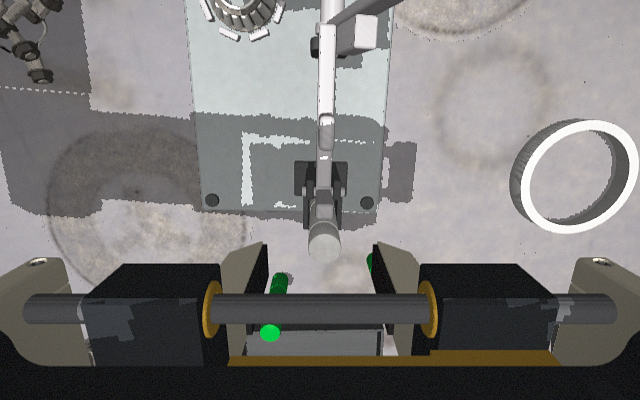

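Call:
send_rows([
  {"hand": 0.2,"slide": [0,2.5,8],"spin": 0.01},
  {"hand": 0.2,"slide": [15,0,1],"spin": 0},
  {"hand": 0.2,"slide": [15,0,1],"spin": 0},
  {"hand": 0.2,"slide": [0,0,0],"spin": 0},
])

```text
time: 5.45
tool_pos: [0.5452, -0.0666, 0.2035]
tool_rot: [1.662, 1.545, -0.082]
contact_force: [-0.4, -0.8, -0.1]
opening: 0.055
```

```bash
python3 - <<'E'
from cell import observe,vision
from h import *
s=observe()
T=plan(s,[.5427,-.0635,0.156]);print(T.round(3))
E
```

```text
t 5.45 pos [ 0.5452 -0.0666  0.2035] jaw yaw -0.173 spin 0.002 slide [47.4 -4.2 -2.5] open 0.055 F [-0.4 -0.8 -0.1] q6 -0.09
[[ 0.026  0.985 -0.172  0.545]
 [-0.002 -0.172 -0.985 -0.067]
 [-1.     0.026 -0.002  0.203]
 [ 0.     0.     0.     1.   ]]
```

Call:
send_rows([
  {"hand": 0.2,"slide": [47,-3,-2.5],"spin": 0},
  {"hand": 0.2,"slide": [0,0,0],"spin": 0},
])

```text
time: 5.65
tool_pos: [0.546, -0.0646, 0.1595]
tool_rot: [1.623, 1.538, -0.121]
contact_force: [-2.3, -0.7, 0.1]
opening: 0.0552
```

```bash
python3 - <<'E'
from cell import observe,vision
from h import *
s=observe()
T=plan(s,[.5427,-.0635,0.156]);print(T.round(3))
p=vision.read_camera('wrist')
cv2.imwrite('pics/w4.png',p['pixels'])
E
```

```text
t 5.65 pos [ 0.546  -0.0646  0.1595] jaw yaw -0.174 spin 0.001 slide [ 3.4 -3.5 -0.5] open 0.0552 F [-2.3 -0.7  0.1] q6 -0.09
[[ 0.033  0.984 -0.173  0.546]
 [-0.004 -0.173 -0.985 -0.065]
 [-0.999  0.033 -0.002  0.16 ]
 [ 0.     0.     0.     1.   ]]
```

View pics/w4.png

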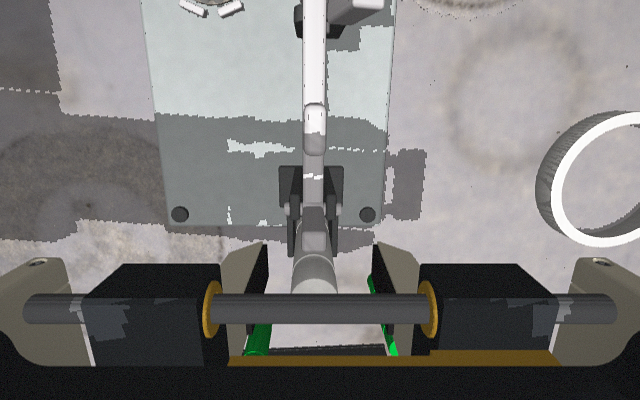

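Call:
send_rows([
  {"hand": -0.6,"slide": [0,-3,0],"spin": 0},
  {"hand": -0.8,"slide": [0,0,0],"spin": 0},
  {"hand": -0.8,"slide": [0,0,0],"spin": 0},
  {"hand": -0.8,"slide": [0,0,0],"spin": 0},
], grip_force=30)

```text
time: 6.1
tool_pos: [0.5501, -0.0663, 0.1723]
tool_rot: [1.566, 1.516, -0.178]
contact_force: [-1.7, -0.1, -0.8]
opening: 0.0277
```

Call:
send_rows([
  {"hand": -0.8,"slide": [0,0,0],"spin": 0},
])

```text
time: 6.2
tool_pos: [0.5492, -0.0662, 0.1726]
tool_rot: [1.565, 1.518, -0.18]
contact_force: [-3.4, 1.7, -1.3]
opening: 0.023
```

Call:
send_rows([
  {"hand": -0.8,"slide": [0,0,0],"spin": 0},
])

```text
time: 6.3
tool_pos: [0.5487, -0.0661, 0.1727]
tool_rot: [1.565, 1.519, -0.18]
contact_force: [-1.9, 0.2, 0.8]
opening: 0.0228
```

```bash
python3 - <<'E'
from cell import observe,vision
from h import *
s=observe()
T=plan(s,[.5427,-.0635,0.156]);print(T.round(3)); print(s)
E
```

```text
t 6.3 pos [ 0.5487 -0.0661  0.1727] jaw yaw -0.174 spin 0.001 slide [16.3 -7.2 -1.5] open 0.0228 F [-1.9  0.2  0.8] q6 -0.09
[[ 0.051  0.984 -0.173  0.549]
 [-0.009 -0.172 -0.985 -0.066]
 [-0.999  0.051  0.     0.173]
 [ 0.     0.     0.     1.   ]]
{'time': 6.3, 'qpos': array([-0.26094637,  0.41209226,  1.57614241,  0.00467132,  1.10209246,
       -0.08937261]), 'qvel': array([-0.00031103, -0.00355405,  0.0018603 , -0.0001264 ,  0.01437552,
       -0.00117839]), 'joint_efforts': array([ 7.57980673e-02, -4.59269249e+01, -2.41797888e+01,  1.86612108e-01,
       -8.12603049e-01, -1.00113218e-04]), 'tool_pos': array([ 0.54872759, -0.06608043,  0.17265856]), 'tool_rot': array([ 1.5645708 ,  1.51935745, -0.17980262]), 'contact_force': array([-1.87574533,  0.19905075,  0.79408915]), 'torque': array([ 0.02348215,  0.57564407, -0.01615505]), 'opening': 0.02281774383994771}
```

Call:
send_rows([
  {"hand": 0.0,"slide": [0,-4,0],"spin": 0},
])

```text
time: 6.4
tool_pos: [0.5453, -0.0655, 0.1726]
tool_rot: [1.564, 1.518, -0.18]
contact_force: [-1.5, 0.5, 0.0]
opening: 0.0271
```

Call:
send_rows([
  {"hand": 0.0,"slide": [0,0,0],"spin": 0},
])

```text
time: 6.5
tool_pos: [0.5451, -0.0655, 0.1726]
tool_rot: [1.565, 1.518, -0.179]
contact_force: [-0.4, -0.5, 0.7]
opening: 0.0339
```

Call:
send_rows([
  {"hand": 0.0,"slide": [18,-2,0],"spin": 0},
])

```text
time: 6.6
tool_pos: [0.546, -0.0657, 0.1566]
tool_rot: [1.558, 1.512, -0.186]
contact_force: [1.5, -0.7, 0.2]
opening: 0.0419
```

Call:
send_rows([
  {"hand": 0.0,"slide": [0,0,0],"spin": 0},
])

```text
time: 6.7
tool_pos: [0.5448, -0.0654, 0.1548]
tool_rot: [1.564, 1.515, -0.181]
contact_force: [0.4, 0.1, -0.9]
opening: 0.0452
```

```bash
python3 - <<'E'
from cell import observe,vision
from h import *
s=observe()
T=plan(s,[.5427,-.0635,0.156]);print(T.round(3))
p=vision.read_camera('wrist')
cv2.imwrite('pics/w5.png',p['pixels'])
E
```

```text
t 6.7 pos [ 0.5448 -0.0654  0.1548] jaw yaw -0.174 spin 0.001 slide [-1.3 -2.4 -1.5] open 0.0452 F [ 0.4  0.1 -0.9] q6 -0.09
[[ 0.055  0.983 -0.173  0.545]
 [-0.01  -0.173 -0.985 -0.065]
 [-0.998  0.056  0.     0.155]
 [ 0.     0.     0.     1.   ]]
```

View pics/w5.png

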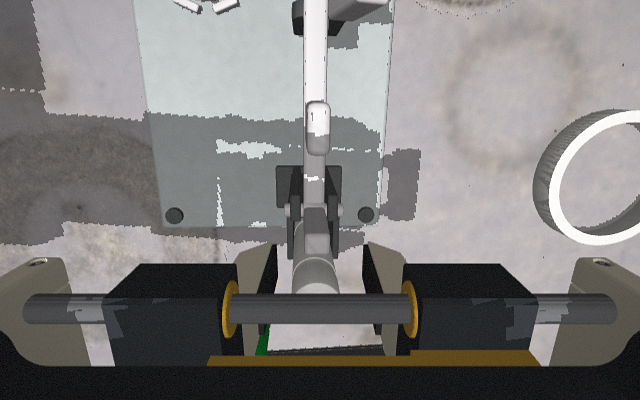

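Call:
send_rows([
  {"hand": -0.4,"slide": [0,-2,0],"spin": 0},
])

```text
time: 6.85
tool_pos: [0.5447, -0.0655, 0.157]
tool_rot: [1.559, 1.511, -0.185]
contact_force: [-0.1, -0.4, -0.6]
opening: 0.0417
```

Call:
send_rows([
  {"hand": -0.8,"slide": [0,0,0],"spin": 0},
])

```text
time: 6.95
tool_pos: [0.5448, -0.0656, 0.1576]
tool_rot: [1.557, 1.51, -0.187]
contact_force: [-0.0, -0.7, -0.1]
opening: 0.0343
```

Call:
send_rows([
  {"hand": -0.8,"slide": [0,0,0],"spin": 0},
])

```text
time: 7.05
tool_pos: [0.5451, -0.0656, 0.1582]
tool_rot: [1.557, 1.509, -0.187]
contact_force: [-0.7, -0.4, -0.4]
opening: 0.0261
```

Call:
send_rows([
  {"hand": -0.8,"slide": [0,0,0],"spin": 0},
])

```text
time: 7.15
tool_pos: [0.5441, -0.0653, 0.1583]
tool_rot: [1.559, 1.511, -0.185]
contact_force: [-3.5, 1.1, 1.9]
opening: 0.0222
```

Call:
send_rows([
  {"hand": -0.8,"slide": [-15,0.8,0],"spin": 0},
  {"hand": -0.8,"slide": [-20,1.1,0],"spin": 0},
  {"hand": -0.8,"slide": [-20,1.1,0],"spin": 0},
  {"hand": -0.8,"slide": [-25,1.3,0],"spin": 0},
])

```text
time: 7.55
tool_pos: [0.5394, -0.0641, 0.2351]
tool_rot: [1.584, 1.528, -0.16]
contact_force: [0.0, 0.1, -2.1]
opening: 0.0206
```

```bash
python3 - <<'E'
from cell import observe,vision
from h import *
s=observe()
T=plan(s,[.484,-.32,0.25],jaw=-.17);print(T.round(3))
p=vision.read_camera('wrist')
cv2.imwrite('pics/w6.png',p['pixels'])
p=vision.read_camera('scene')
cv2.imwrite('pics/s6.png',cv2.resize(p['pixels'][100:300,200:500],None,fx=2.5,fy=2.5))
E
```

```text
t 7.55 pos [ 0.5394 -0.0641  0.2351] jaw yaw -0.174 spin -0.004 slide [-15.5  -9.7 261.6] open 0.0206 F [ 0.   0.1 -2.1] q6 -0.09
[[ 0.043  0.984 -0.173  0.539]
 [-0.007 -0.173 -0.985 -0.064]
 [-0.999  0.043 -0.001  0.235]
 [ 0.     0.     0.     1.   ]]
```

View pics/w6.png

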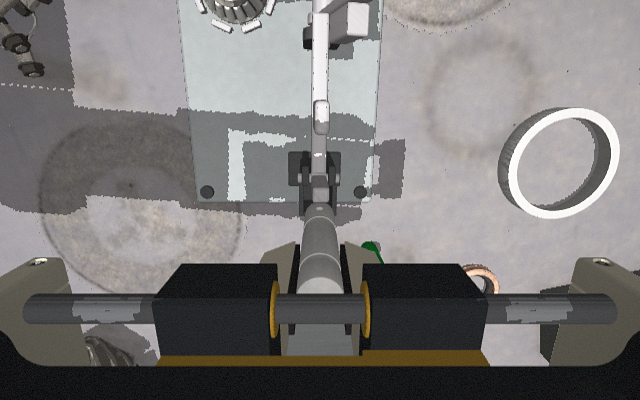

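View pics/s6.png

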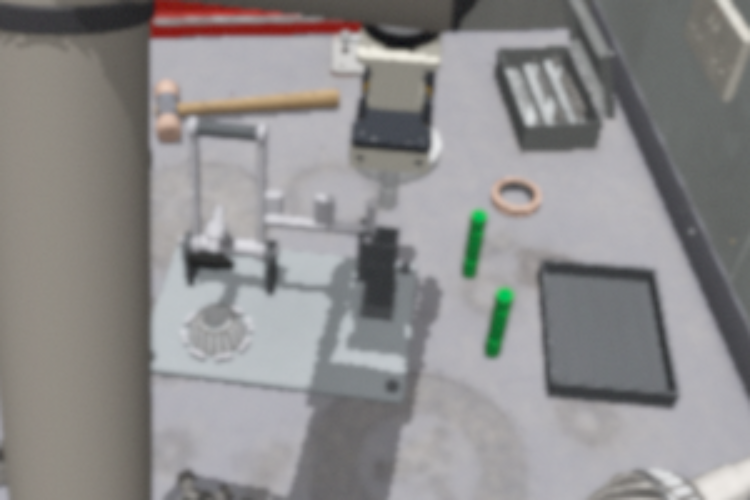

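Call:
send_rows([
  {"hand": -0.8,"slide": [-2,-1.5,40],"spin": 0},
  {"hand": -0.8,"slide": [-2,-1.5,45],"spin": 0},
  {"hand": -0.8,"slide": [-2,-1.5,45],"spin": 0},
  {"hand": -0.8,"slide": [-2,-1.5,45],"spin": 0},
  {"hand": -0.8,"slide": [-2,-1.5,45],"spin": 0},
  {"hand": -0.8,"slide": [0,-1.5,35],"spin": 0},
  {"hand": -0.8,"slide": [0,0,0],"spin": 0},
])

```text
time: 8.35
tool_pos: [0.4855, -0.321, 0.239]
tool_rot: [1.638, 1.525, -0.101]
contact_force: [0.2, -0.0, -1.9]
opening: 0.0208
```

```bash
python3 - <<'E'
from cell import observe,vision
from h import *
s=observe()
T=plan(s,[.482,-.32,0.076],jaw=-.17);print(T.round(3))
E
```

```text
t 8.35 pos [ 0.4855 -0.321   0.239 ] jaw yaw -0.168 spin 0.002 slide [ 1.627e+02 -1.110e+01  1.000e-01] open 0.0208 F [ 0.2 -0.  -1.9] q6 -0.57
[[ 0.046  0.985 -0.168  0.486]
 [-0.005 -0.167 -0.986 -0.321]
 [-0.999  0.046 -0.003  0.239]
 [ 0.     0.     0.     1.   ]]
```

Call:
send_rows([
  {"hand": -0.8,"slide": [40,-2,0],"spin": 0},
  {"hand": -0.8,"slide": [40,-3,0],"spin": 0},
  {"hand": -0.8,"slide": [40,-3,0],"spin": 0},
  {"hand": -0.8,"slide": [25,-3,0],"spin": 0},
  {"hand": -0.8,"slide": [0,0,0],"spin": 0},
])

```text
time: 8.85
tool_pos: [0.4798, -0.3183, 0.0843]
tool_rot: [1.697, 1.526, -0.046]
contact_force: [-0.1, 0.5, -1.4]
opening: 0.0207
```

```bash
python3 - <<'E'
from cell import observe,vision
from h import *
s=observe()
T=plan(s,[.482,-.32,0.073],jaw=-.17);print(T[:,0].round(3))
p=vision.read_camera('scene')
cv2.imwrite('pics/s7.png',cv2.resize(p['pixels'][150:300,350:530],None,fx=4,fy=4))
E
```

```text
t 8.85 pos [ 0.4798 -0.3183  0.0843] jaw yaw -0.172 spin -0.002 slide [11.4  2.   1.3] open 0.0207 F [-0.1  0.5 -1.4] q6 -0.58
[ 0.044 -0.002 -0.999  0.   ]
```

View pics/s7.png

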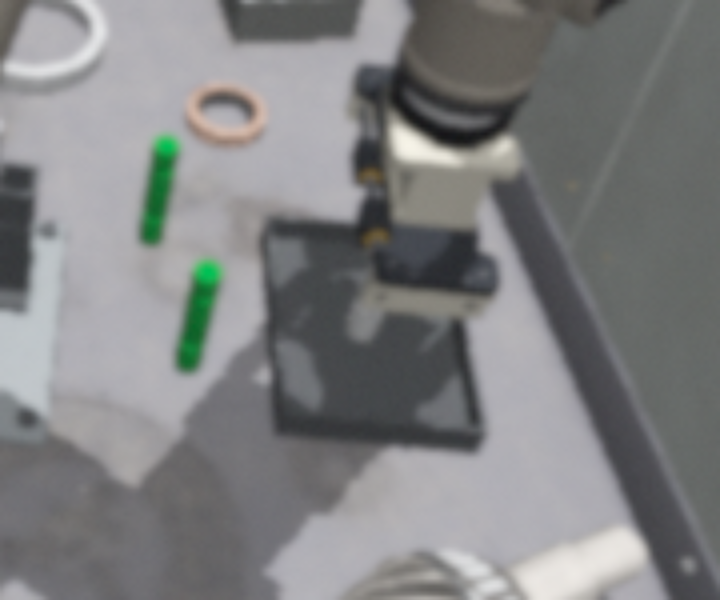

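Pin is over the tray with a small gap left. Lower gently until it touches, then release.

Call:
send_rows([
  {"hand": -0.8,"slide": [8,-0.4,0],"spin": 0},
  {"hand": -0.8,"slide": [3,0,0],"spin": 0},
])

```text
time: 9.1
tool_pos: [0.4824, -0.3195, 0.0769]
tool_rot: [1.61, 1.521, -0.131]
contact_force: [-0.1, -0.6, -2.7]
opening: 0.0209
```

Call:
send_rows([
  {"hand": -0.8,"slide": [3,0,0],"spin": 0},
])

```text
time: 9.2
tool_pos: [0.4834, -0.32, 0.0749]
tool_rot: [1.583, 1.519, -0.158]
contact_force: [0.5, -0.0, -1.6]
opening: 0.0209
```

Call:
send_rows([
  {"hand": -0.8,"slide": [3,0,0],"spin": 0},
])

```text
time: 9.3
tool_pos: [0.4841, -0.3204, 0.0731]
tool_rot: [1.562, 1.517, -0.18]
contact_force: [-5.9, 1.6, 19.1]
opening: 0.0207
```

Call:
send_rows([
  {"hand": -0.8,"slide": [3,0,0],"spin": 0},
])

```text
time: 9.4
tool_pos: [0.4845, -0.3208, 0.073]
tool_rot: [1.536, 1.516, -0.205]
contact_force: [-8.5, 5.2, 28.6]
opening: 0.0208
```

Touched down; open slowly.

Call:
send_rows([
  {"hand": -0.45,"slide": [0,0,0],"spin": 0},
  {"hand": -0.3,"slide": [0,0,0],"spin": 0},
  {"hand": 0.0,"slide": [0,0,0],"spin": 0},
  {"hand": 0.3,"slide": [0,0,0],"spin": 0},
  {"hand": 0.5,"slide": [0,0,0],"spin": 0},
  {"hand": 0.5,"slide": [0,0,0],"spin": 0},
])

```text
time: 10.0
tool_pos: [0.4863, -0.3224, 0.0764]
tool_rot: [1.475, 1.509, -0.266]
contact_force: [0.4, -0.7, 0.7]
opening: 0.0593
```

```bash
python3 - <<'E'
from cell import observe,vision
from h import *
s=observe()
T=plan(s,[.482,-.32,0.073],jaw=-.17);print(T.round(3))
p=vision.read_camera('wrist')
cv2.imwrite('pics/w8.png',p['pixels'])
E
```

```text
t 10.0 pos [ 0.4863 -0.3224  0.0764] jaw yaw -0.17 spin 0.0 slide [ 3.1 -4.9 -1.7] open 0.0593 F [ 0.4 -0.7  0.7] q6 -0.58
[[ 0.06   0.984 -0.169  0.486]
 [-0.016 -0.169 -0.986 -0.322]
 [-0.998  0.062  0.006  0.076]
 [ 0.     0.     0.     1.   ]]
```

View pics/w8.png

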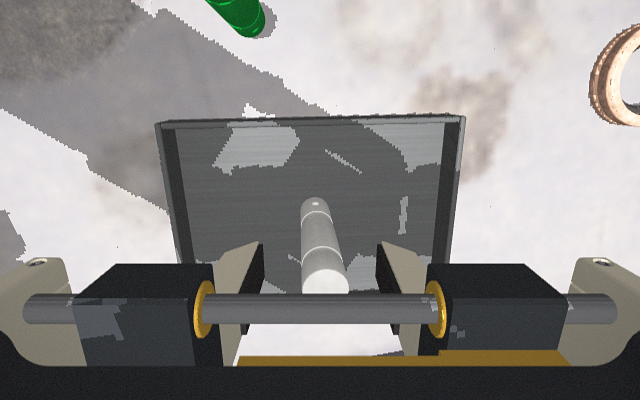

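Call:
send_rows([
  {"hand": 0.5,"slide": [-30,1,0],"spin": 0},
  {"hand": 0.5,"slide": [-45,3,0],"spin": 0},
  {"hand": 0.3,"slide": [-45,3,0],"spin": 0},
  {"hand": 0.0,"slide": [-45,3,0],"spin": 0},
  {"hand": 0.0,"slide": [-20,1,0],"spin": 0},
])

```text
time: 10.55
tool_pos: [0.4844, -0.3198, 0.263]
tool_rot: [1.582, 1.519, -0.159]
contact_force: [0.2, -0.4, -0.7]
opening: 0.0495
```

```bash
python3 - <<'E'
from cell import observe,vision
from h import *
s=observe()
T=plan(s,[.555,.003,0.25],jaw=-.175);print(T.round(3))
p=vision.read_camera('scene')
cv2.imwrite('pics/s9.png',cv2.resize(p['pixels'][150:300,350:530],None,fx=4,fy=4))
E
```

```text
t 10.55 pos [ 0.4844 -0.3198  0.263 ] jaw yaw -0.17 spin 0.005 slide [  13.9   14.2 -330.1] open 0.0495 F [ 0.2 -0.4 -0.7] q6 -0.57
[[ 0.051  0.984 -0.17   0.484]
 [-0.008 -0.169 -0.986 -0.32 ]
 [-0.999  0.051 -0.001  0.263]
 [ 0.     0.     0.     1.   ]]
```

View pics/s9.png

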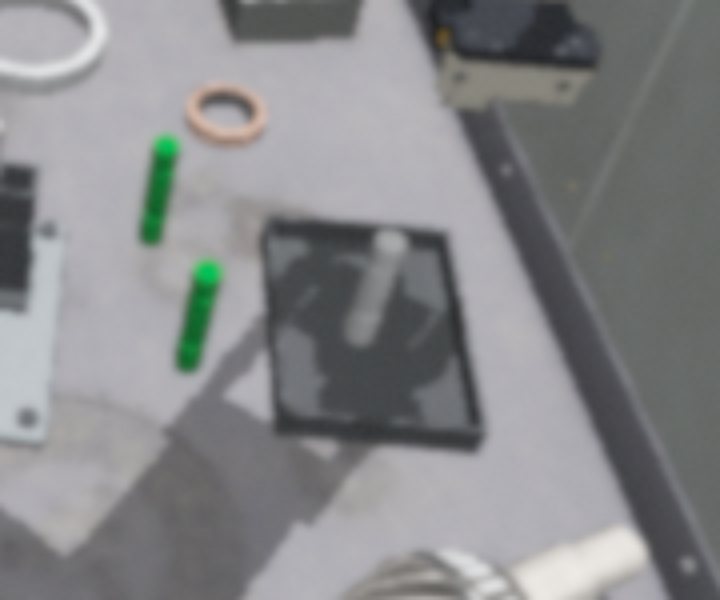

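Call:
send_rows([
  {"hand": 0.0,"slide": [0,1.7,-40],"spin": 0},
  {"hand": 0.0,"slide": [0,1.7,-42],"spin": 0},
  {"hand": 0.0,"slide": [0,1.7,-42],"spin": 0},
  {"hand": 0.0,"slide": [0,1.7,-42],"spin": 0},
  {"hand": 0.0,"slide": [0,1.7,-42],"spin": 0},
  {"hand": 0.0,"slide": [0,1.7,-42],"spin": 0},
  {"hand": 0.0,"slide": [0,1.7,-42],"spin": 0},
  {"hand": 0.0,"slide": [0,1.7,-20],"spin": 0},
])

```text
time: 11.4
tool_pos: [0.5526, -0.008, 0.262]
tool_rot: [1.519, 1.518, -0.23]
contact_force: [-0.9, -0.5, -0.1]
opening: 0.0457
```

```bash
python3 - <<'E'
from cell import observe,vision
from h import *
s=observe()
T=plan(s,[.5545,.003,0.145],jaw=-.175);print(T.round(3))
p=vision.read_camera('wrist');Tc=T@p['T_tool_cam']
cv2.imwrite('pics/w10.png',p['pixels']);W=cloud(p,Tc)
q=W[(abs(W[...,2]-.174)<.004)&(abs(W[...,0]-.555)<.03)&(abs(W[...,1]-.003)<.03)]
print(len(q),np.nanmedian(q,0) if len(q) else '')
E
```

```text
t 11.4 pos [ 0.5526 -0.008   0.262 ] jaw yaw -0.178 spin -0.003 slide [116.8  -6.2 -11.5] open 0.0457 F [-0.9 -0.5 -0.1] q6 0.03
[[ 0.052  0.983 -0.177  0.553]
 [-0.012 -0.177 -0.984 -0.008]
 [-0.999  0.053  0.003  0.262]
 [ 0.     0.     0.     1.   ]]
330 [0.55553905 0.00454562 0.17274874]
```

View pics/w10.png

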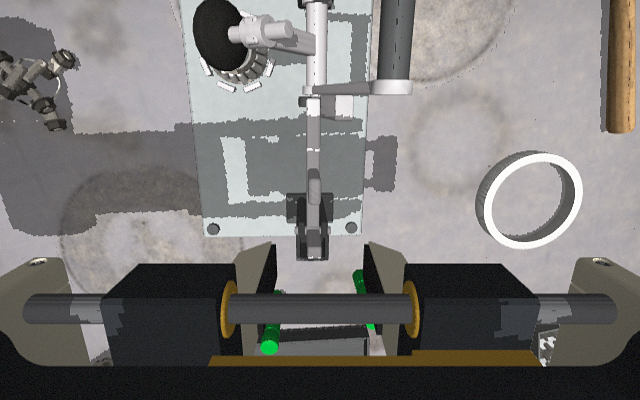

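Call:
send_rows([
  {"hand": 0.0,"slide": [35,0,-11],"spin": 0},
  {"hand": 0.0,"slide": [35,-1,0],"spin": 0},
])

```text
time: 11.65
tool_pos: [0.5606, 0.0057, 0.1942]
tool_rot: [1.554, 1.508, -0.19]
contact_force: [-0.8, 0.2, -0.4]
opening: 0.0459
```

```bash
python3 - <<'E'
from cell import observe,vision
from h import *
s=observe()
T=plan(s,[.5565,.0035,0.147],jaw=-.175);print(T.round(3))
E
```

```text
t 11.65 pos [0.5606 0.0057 0.1942] jaw yaw -0.174 spin 0.001 slide [46.8 -6.6  2.8] open 0.0459 F [-0.8  0.2 -0.4] q6 0.05
[[ 0.062  0.983 -0.173  0.561]
 [-0.012 -0.172 -0.985  0.006]
 [-0.998  0.063  0.001  0.194]
 [ 0.     0.     0.     1.   ]]
```

Call:
send_rows([
  {"hand": 0.0,"slide": [22,-5,2],"spin": 0},
  {"hand": 0.0,"slide": [22,-2,1],"spin": 0},
])

```text
time: 11.85
tool_pos: [0.5544, 0.0037, 0.1455]
tool_rot: [1.547, 1.511, -0.197]
contact_force: [-0.7, 0.2, 0.9]
opening: 0.0462
```

```bash
python3 - <<'E'
from cell import observe,vision
from h import *
s=observe()
T=plan(s,[.5565,.0035,0.147],jaw=-.175);print(T.round(3))
p=vision.read_camera('wrist');Tc=T@p['T_tool_cam']
cv2.imwrite('pics/w11.png',p['pixels'])
E
```

```text
t 11.85 pos [0.5544 0.0037 0.1455] jaw yaw -0.172 spin 0.003 slide [-1.4  2.2 -0.2] open 0.0462 F [-0.7  0.2  0.9] q6 0.05
[[ 0.058  0.983 -0.172  0.554]
 [-0.012 -0.171 -0.985  0.004]
 [-0.998  0.06   0.001  0.146]
 [ 0.     0.     0.     1.   ]]
```

View pics/w11.png

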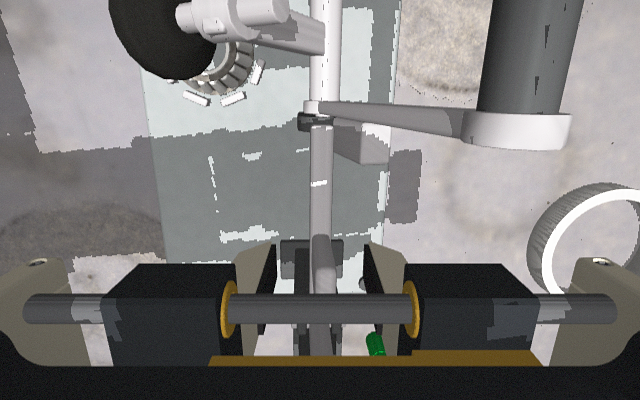

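Call:
send_rows([
  {"hand": -0.5,"slide": [0,1.5,0],"spin": 0},
  {"hand": -0.9,"slide": [0,0,0],"spin": 0},
  {"hand": -0.95,"slide": [0,0,0],"spin": 0},
  {"hand": -0.95,"slide": [0,0,0],"spin": 0},
  {"hand": -0.95,"slide": [0,0,0],"spin": 0},
], grip_force=12)

```text
time: 12.4
tool_pos: [0.5557, 0.0019, 0.1438]
tool_rot: [1.531, 1.514, -0.214]
contact_force: [4.8, -4.9, -4.8]
opening: 0.0113
```

```bash
python3 - <<'E'
from cell import observe,vision
from h import *
s=observe()
T=plan(s,[.5565,.0035,0.147],jaw=-.175);print(T.round(3))
p=vision.read_camera('wrist');Tc=T@p['T_tool_cam']
cv2.imwrite('pics/w12.png',p['pixels'])
E
```

```text
t 12.4 pos [0.5557 0.0019 0.1438] jaw yaw -0.174 spin 0.001 slide [-3.1  0.7 -1.7] open 0.0113 F [ 4.8 -4.9 -4.8] q6 0.04
[[ 0.056  0.983 -0.173  0.556]
 [-0.012 -0.172 -0.985  0.002]
 [-0.998  0.057  0.002  0.144]
 [ 0.     0.     0.     1.   ]]
```

View pics/w12.png

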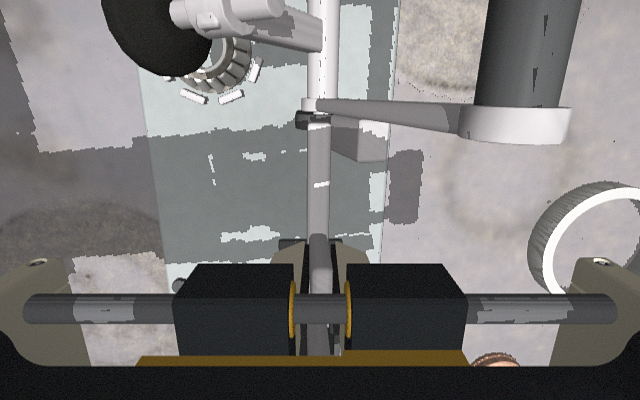

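Call:
send_rows([
  {"hand": -0.95,"slide": [-7,0.4,5.5],"spin": 0},
  {"hand": -0.95,"slide": [-6,0.4,6.5],"spin": 0},
  {"hand": -0.95,"slide": [-5.3,0.3,7.3],"spin": 0},
])

```text
time: 12.75
tool_pos: [0.5524, -0.0159, 0.1622]
tool_rot: [1.587, 1.515, -0.157]
contact_force: [2.4, 1.5, -5.1]
opening: 0.0106
```

```bash
cat > arc.py <<'E'
from cell import observe,vision
from h import *
s=observe();T=toolT(s)
g=T[:3,3]-0.019*T[:3,0]
h=c2w(-.005,-.165); c,sn=np.cos(YAW),np.sin(YAW)
d=g[:2]-h; x=c*d[0]+sn*d[1]; y=-sn*d[0]+c*d[1]; z=g[2]-.13
print('t',s['time'],'grasp rel hinge x,y,z mm',np.round([x*1e3,y*1e3,z*1e3],1),'r',round(np.hypot(y,z)*1e3,1),'phi',round(np.arctan2(z,y),3),'F',s['contact_force'].round(1),'op',round(s['opening'],4)); print(T[:3,0].round(3))
E
python3 arc.py
```

```text
t 12.75 grasp rel hinge x,y,z mm [-0.4 30.8 51.2] r 59.7 phi 1.03 F [ 2.4  1.5 -5.1] op 0.0106
[ 0.055 -0.009 -0.998]
```

Right on the arc. Continue.

Call:
send_rows([
  {"hand": -0.95,"slide": [-4,0.2,8.1],"spin": 0},
  {"hand": -0.95,"slide": [-2.8,0.2,8.5],"spin": 0},
  {"hand": -0.95,"slide": [-1.5,0.1,8.9],"spin": 0},
])

```text
time: 13.05
tool_pos: [0.5475, -0.042, 0.1721]
tool_rot: [1.622, 1.515, -0.123]
contact_force: [1.0, 3.1, -4.0]
opening: 0.0109
```

```bash
python3 arc.py; python3 - <<'E'
from cell import vision
import cv2
p=vision.read_camera('wrist');cv2.imwrite('pics/w13.png',p['pixels'])
p=vision.read_camera('scene')
cv2.imwrite('pics/s13.png',cv2.resize(p['pixels'][130:280,240:440],None,fx=4,fy=4))
E
```

```text
t 13.05 grasp rel hinge x,y,z mm [-0.6  4.2 61.1] r 61.2 phi 1.502 F [ 1.   3.1 -4. ] op 0.0109
[ 0.056 -0.007 -0.998]
```

View pics/w13.png

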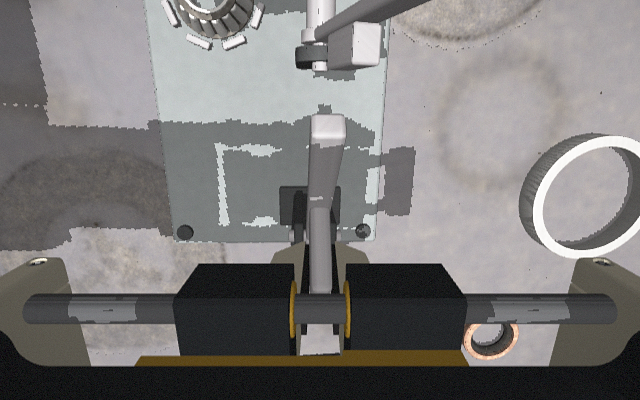

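View pics/s13.png

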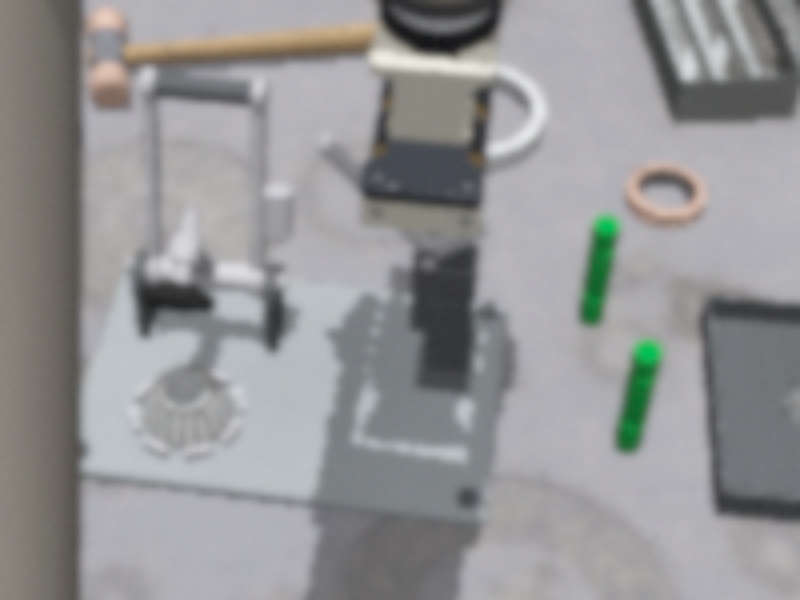

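Call:
send_rows([
  {"hand": -0.95,"slide": [0.5,0,8.8],"spin": 0},
])

```text
time: 13.25
tool_pos: [0.5459, -0.0512, 0.1722]
tool_rot: [1.611, 1.514, -0.134]
contact_force: [0.1, 3.3, -0.3]
opening: 0.0106
```

Call:
send_rows([
  {"hand": -0.95,"slide": [1.3,0,6],"spin": 0},
])

```text
time: 13.35
tool_pos: [0.5448, -0.0576, 0.1714]
tool_rot: [1.608, 1.514, -0.138]
contact_force: [-0.9, 3.0, 3.1]
opening: 0.0106
```

```bash
python3 arc.py; python3 - <<'E'
from cell import vision
import cv2
p=vision.read_camera('wrist');cv2.imwrite('pics/w14.png',p['pixels'])
E
```

```text
t 13.35 grasp rel hinge x,y,z mm [ -0.6 -11.7  60.4] r 61.5 phi 1.762 F [-0.9  3.   3.1] op 0.0106
[ 0.056 -0.008 -0.998]
```

View pics/w14.png

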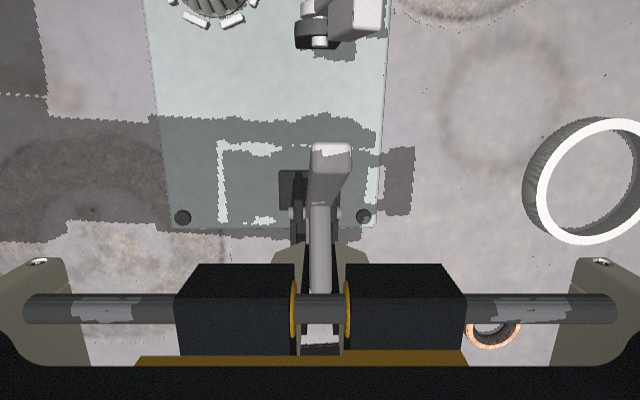

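Call:
send_rows([
  {"hand": -0.4,"slide": [0,0,0],"spin": 0},
  {"hand": -0.4,"slide": [0,0,0],"spin": 0},
  {"hand": -0.4,"slide": [-20,1,0],"spin": 0},
  {"hand": -0.4,"slide": [-40,2.3,0],"spin": 0},
  {"hand": -0.9,"slide": [-40,2.3,0],"spin": 0},
  {"hand": -0.95,"slide": [0,0,-25],"spin": 0},
  {"hand": -0.95,"slide": [0,0,-45],"spin": 0},
])

```text
time: 14.1
tool_pos: [0.5569, 0.0054, 0.2733]
tool_rot: [1.474, 1.515, -0.279]
contact_force: [0.3, 0.8, 0.4]
opening: 0.0079
```

```bash
python3 arc.py; python3 - <<'E'
from cell import vision,observe
from h import *
T=toolT(observe())
p=vision.read_camera('wrist');cv2.imwrite('pics/w15.png',p['pixels'])
p=vision.read_camera('scene')
cv2.imwrite('pics/s15.png',cv2.resize(p['pixels'][130:280,240:440],None,fx=4,fy=4))
E
```

```text
t 14.1 grasp rel hinge x,y,z mm [  0.4  52.7 162.3] r 170.6 phi 1.257 F [0.3 0.8 0.4] op 0.0079
[ 0.054 -0.015 -0.998]
```

View pics/w15.png

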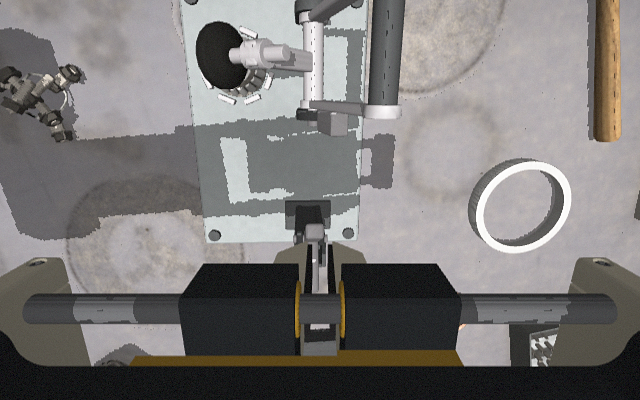

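View pics/s15.png

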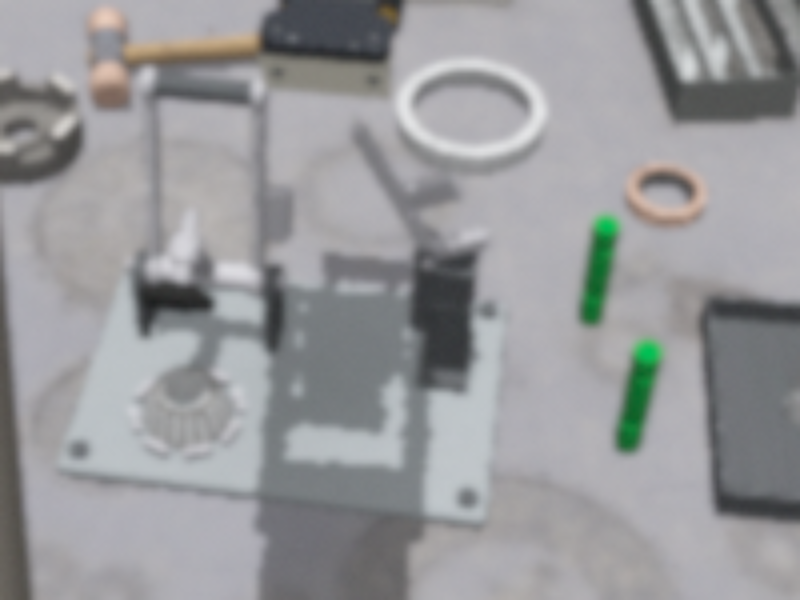

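Call:
send_rows([
  {"hand": -0.98,"slide": [0,0,-28],"spin": 0},
  {"hand": -0.98,"slide": [35,-2,0],"spin": 0},
  {"hand": -0.98,"slide": [20,-2,0],"spin": 0},
])

```text
time: 14.5
tool_pos: [0.5635, 0.0391, 0.2191]
tool_rot: [1.497, 1.507, -0.244]
contact_force: [-0.5, -0.0, 0.1]
opening: 0.0009
```

```bash
python3 arc.py
```

```text
t 14.5 grasp rel hinge x,y,z mm [  0.8  87.  108. ] r 138.7 phi 0.893 F [-0.5 -0.   0.1] op 0.0009
[ 0.062 -0.015 -0.998]
```

Call:
send_rows([
  {"hand": -0.98,"slide": [0,0,15],"spin": 0},
  {"hand": -0.98,"slide": [0,0,15],"spin": 0},
  {"hand": -0.98,"slide": [0,0,15],"spin": 0},
])

```text
time: 14.8
tool_pos: [0.5543, -0.0071, 0.2168]
tool_rot: [1.457, 1.512, -0.28]
contact_force: [0.5, 0.4, 1.2]
opening: 0.0011
```

```bash
python3 arc.py
```

```text
t 14.8 grasp rel hinge x,y,z mm [-1.000e-01  3.990e+01  1.058e+02] r 113.0 phi 1.21 F [0.5 0.4 1.2] op 0.0011
[ 0.056 -0.016 -0.998]
```

Call:
send_rows([
  {"hand": -0.98,"slide": [0,0,10],"spin": 0},
  {"hand": -0.98,"slide": [0,0,8],"spin": 0},
])

```text
time: 15.0
tool_pos: [0.5512, -0.0286, 0.2183]
tool_rot: [1.442, 1.511, -0.297]
contact_force: [-0.3, 0.4, 0.0]
opening: 0.0006
```

Call:
send_rows([
  {"hand": -0.98,"slide": [0,0,6],"spin": 0},
])

```text
time: 15.1
tool_pos: [0.5501, -0.0357, 0.2188]
tool_rot: [1.44, 1.51, -0.299]
contact_force: [-0.6, 0.4, 0.5]
opening: 0.0006
```

```bash
python3 arc.py; python3 - <<'E'
from cell import vision,observe
from h import *
p=vision.read_camera('scene')
cv2.imwrite('pics/s16.png',cv2.resize(p['pixels'][130:280,240:440],None,fx=4,fy=4))
E
```

```text
t 15.1 grasp rel hinge x,y,z mm [  0.8  11.  107.7] r 108.3 phi 1.469 F [-0.6  0.4  0.5] op 0.0006
[ 0.058 -0.018 -0.998]
```

View pics/s16.png

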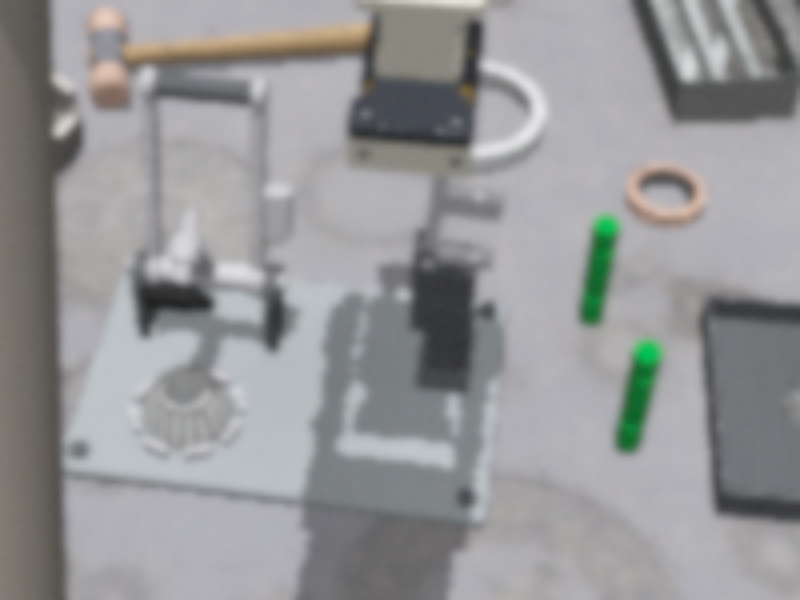

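Call:
send_rows([
  {"hand": -0.98,"slide": [0,0,3],"spin": 0},
  {"hand": -0.98,"slide": [0,0,-20],"spin": 0},
  {"hand": -0.5,"slide": [-35,2,0],"spin": 0},
  {"hand": 0.0,"slide": [-25,2,0],"spin": 0},
  {"hand": 0.2,"slide": [0,0,-45],"spin": 0},
  {"hand": 0.2,"slide": [0,15,-45],"spin": 0},
])

```text
time: 15.75
tool_pos: [0.5833, 0.0645, 0.2819]
tool_rot: [1.403, 1.509, -0.344]
contact_force: [0.3, -1.5, -0.0]
opening: 0.0284
```

```bash
python3 arc.py; python3 - <<'E'
from cell import vision,observe
from h import *
s=observe();T=plan(s,[.617,.110,.28],jaw=-.175)
p=vision.read_camera('wrist');Tc=T@p['T_tool_cam'];W=cloud(p,Tc)
cv2.imwrite('pics/w17.png',p['pixels'])
q=W[(W[...,2]>.222)&(W[...,2]<.236)&(abs(W[...,0]-.616)<.03)&(abs(W[...,1]-.11)<.06)]
print(len(q),np.nanmedian(q,0))
p=vision.read_camera('scene')
cv2.imwrite('pics/s17.png',cv2.resize(p['pixels'][130:280,240:440],None,fx=4,fy=4))
W=cloud(p)
h=c2w(-.005,-.165)
m=(W[...,2]>.15)&(W[...,2]<.27)&(np.hypot(W[...,0]-h[0],W[...,1]-h[1])<.07)
q=W[m];q=q[q[:,2].argsort()];c,sn=np.cos(YAW),np.sin(YAW)
d=q[:,:2]-h; y=-sn*d[:,0]+c*d[:,1]
print(np.c_[y*1e3,(q[:,2]-.13)*1e3][::max(1,len(q)//20)].round(0))
E
```

```text
t 15.75 grasp rel hinge x,y,z mm [ 16.  115.5 170.8] r 206.2 phi 0.976 F [ 0.3 -1.5 -0. ] op 0.0284
[ 0.058 -0.021 -0.998]
t 15.75 pos [0.5833 0.0645 0.2819] jaw yaw -0.176 spin -0.001 slide [  2.9  25.1 -50.8] open 0.0284 F [ 0.3 -1.5 -0. ] q6 0.17
3620 [0.6182055  0.11324191 0.22669543]
[[  3.  21.]
 [ -3.  31.]
 [  1.  37.]
 [-38.  40.]
 [ -8.  42.]
 [-16.  44.]
 [-29.  46.]
 [ -7.  49.]
 [-48.  51.]
 [-15.  53.]
 [-18.  54.]
 [-20.  55.]
 [ -1.  57.]
 [-23.  58.]
 [ -9.  63.]
 [ -9.  72.]
 [-13.  84.]
 [-11.  92.]
 [-13. 102.]
 [-12. 113.]
 [-14. 116.]]
```

View pics/w17.png

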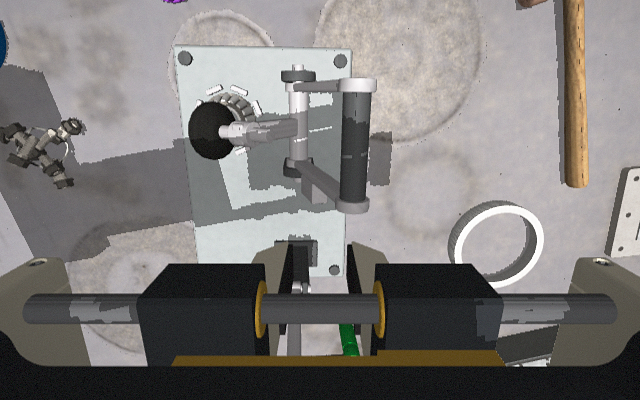

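View pics/s17.png

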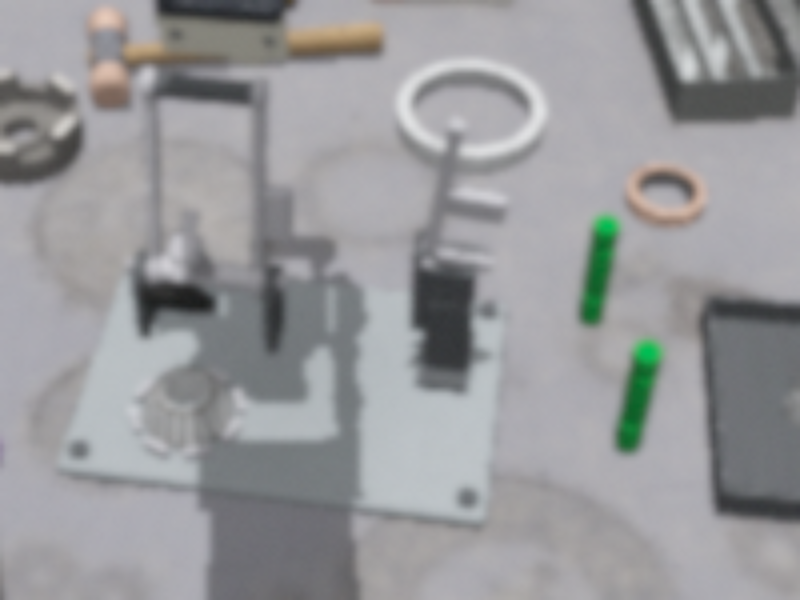

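Call:
send_rows([
  {"hand": 0.2,"slide": [0,15,-25],"spin": 0},
  {"hand": 0.2,"slide": [3,11,-22],"spin": 0},
  {"hand": 0.2,"slide": [0,0,0],"spin": 0},
])

```text
time: 16.15
tool_pos: [0.6195, 0.1121, 0.2786]
tool_rot: [1.406, 1.509, -0.331]
contact_force: [0.2, -1.2, -0.8]
opening: 0.0545
```

```bash
python3 - <<'E'
from cell import vision,observe
from h import *
s=observe();T=plan(s,[.6185,.110,.202],jaw=-.175)
p=vision.read_camera('wrist');Tc=T@p['T_tool_cam'];W=cloud(p,Tc)
cv2.imwrite('pics/w18.png',p['pixels'])
E
```

```text
t 16.15 pos [0.6195 0.1121 0.2786] jaw yaw -0.166 spin 0.009 slide [76.4 -5.3  1.5] open 0.0545 F [ 0.2 -1.2 -0.8] q6 0.24
```

View pics/w18.png

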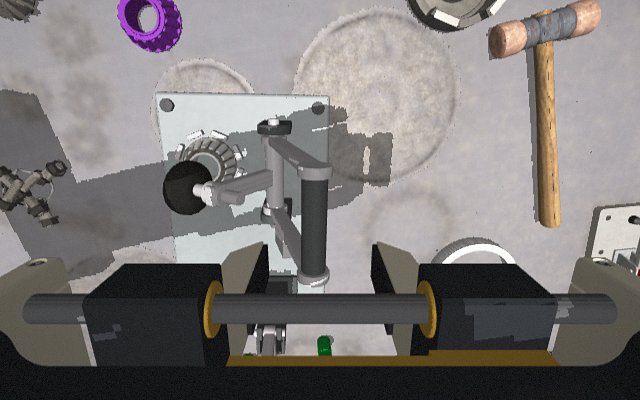

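Call:
send_rows([
  {"hand": 0.2,"slide": [25,-2,1],"spin": 0.009},
  {"hand": 0.2,"slide": [20,-3,1],"spin": 0},
])

```text
time: 16.4
tool_pos: [0.6173, 0.1077, 0.2359]
tool_rot: [1.427, 1.503, -0.32]
contact_force: [0.0, 0.4, -0.3]
opening: 0.0551
```

```bash
python3 - <<'E'
from cell import vision,observe
from h import *
s=observe();T=plan(s,[.6185,.110,.202],jaw=-.175)
p=vision.read_camera('wrist');Tc=T@p['T_tool_cam'];W=cloud(p,Tc)
q=W[(W[...,2]>.222)&(W[...,2]<.236)&(abs(W[...,0]-.616)<.03)&(abs(W[...,1]-.11)<.06)]
print(len(q),np.nanmedian(q,0))
cv2.imwrite('pics/w19.png',p['pixels'])
E
```

```text
t 16.4 pos [0.6173 0.1077 0.2359] jaw yaw -0.176 spin -0.001 slide [33.8 -1.5 -2.8] open 0.0551 F [ 0.   0.4 -0.3] q6 0.25
3773 [0.62012183 0.12257143 0.22664072]
```

View pics/w19.png

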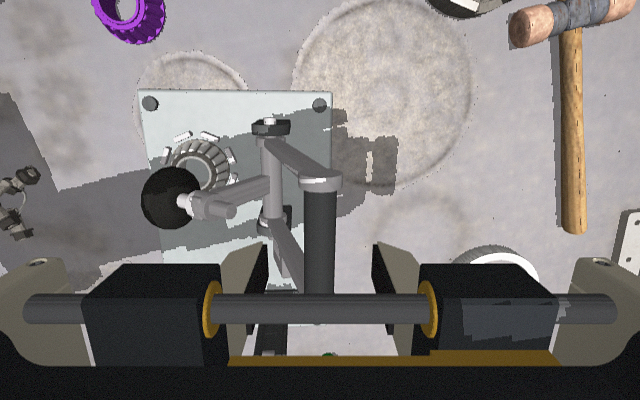

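Call:
send_rows([
  {"hand": 0.2,"slide": [20,-1,-2],"spin": 0},
  {"hand": 0.2,"slide": [13,-1,0],"spin": 0},
])

```text
time: 16.65
tool_pos: [0.6159, 0.1069, 0.2009]
tool_rot: [1.394, 1.505, -0.354]
contact_force: [0.7, -0.0, 0.2]
opening: 0.055
```

```bash
python3 - <<'E'
from cell import vision,observe
from h import *
s=observe();T=plan(s,[.6185,.110,.202],jaw=-.175)
E
```

```text
t 16.65 pos [0.6159 0.1069 0.2009] jaw yaw -0.177 spin -0.002 slide [-1.   2.1 -3.5] open 0.055 F [ 0.7 -0.   0.2] q6 0.25
```

Call:
send_rows([
  {"hand": -0.4,"slide": [0,2,-2],"spin": 0},
  {"hand": -0.9,"slide": [0,0,0],"spin": 0},
  {"hand": -0.9,"slide": [0,0,0],"spin": 0},
  {"hand": -0.9,"slide": [0,0,0],"spin": 0},
  {"hand": -0.9,"slide": [0,0,0],"spin": 0},
], grip_force=40)

```text
time: 17.15
tool_pos: [0.6183, 0.1063, 0.204]
tool_rot: [1.392, 1.504, -0.357]
contact_force: [-0.4, 0.2, -0.4]
opening: 0.0195
```

```bash
cat > lev.py <<'E'
from cell import observe
from h import *
s=observe();T=toolT(s)
g=T[:3,3]-0.019*T[:3,0]
c,sn=np.cos(YAW),np.sin(YAW)
d=g[:2]-ORG; x=c*d[0]+sn*d[1]; y=-sn*d[0]+c*d[1]; z=g[2]-.075
th=.25-np.arctan2(x,z)
print('t',s['time'],'grasp rel pivot',np.round([x*1e3,y*1e3,z*1e3],1),'r',round(np.hypot(x,z)*1e3,1),'theta',round(th,3),'F',s['contact_force'].round(1),'op',round(s['opening'],4),'q',s['qpos'].round(2)); print(T[:3,:3].round(3))
for dt in np.arange(.1,1.05,.1):
    a=.25-(th+dt); t=np.array([c*.15*np.sin(a)-sn*y,sn*.15*np.sin(a)+c*y])+ORG
    w=np.array([*t,.075+.15*np.cos(a)])-g
    print(round(th+dt,2),(T[:3,:3].T@w*1e3).round(1))
    if th+dt>1: break
E
python3 lev.py
```

```text
t 17.15 grasp rel pivot [ 38.1  -2.1 147.9] r 152.7 theta -0.002 F [-0.4  0.2 -0.4] op 0.0195 q [ 0.06  0.51  1.32 -0.03  1.25  0.25]
[[ 0.063  0.982 -0.178]
 [-0.023 -0.177 -0.984]
 [-0.998  0.066  0.012]]
0.1 [ -1.4 -15.3   0.1]
0.2 [ -3.9 -30.1   0.1]
0.3 [ -4.9 -45.1   0.2]
0.4 [ -4.4 -60.    0.3]
0.5 [ -2.4 -74.9   0.3]
0.6 [  1.  -89.5   0.3]
0.7 [   5.9 -103.7    0.3]
0.8 [  12.2 -117.3    0.2]
0.9 [  19.8 -130.2    0.2]
1.0 [ 2.860e+01 -1.423e+02  1.000e-01]
```

Call:
send_rows([
  {"hand": -0.95,"slide": [-1.4,-15,0],"spin": 0},
  {"hand": -0.95,"slide": [-2,-15,0],"spin": 0},
  {"hand": -0.95,"slide": [-1,-15,0],"spin": 0},
])

```text
time: 17.45
tool_pos: [0.5832, 0.1129, 0.2101]
tool_rot: [1.483, 1.478, -0.268]
contact_force: [7.7, -0.6, -3.2]
opening: 0.0171
```

```bash
python3 lev.py
```

```text
t 17.45 grasp rel pivot [  1.9  -1.8 154. ] r 154.0 theta 0.238 F [ 7.7 -0.6 -3.2] op 0.0171 q [ 0.08  0.43  1.43 -0.03  1.19  0.27]
[[ 0.089  0.98  -0.18 ]
 [-0.025 -0.179 -0.984]
 [-0.996  0.092  0.008]]
0.34 [  3.2 -15.4   0.1]
0.44 [  3.9 -30.4   0.1]
0.54 [  6.  -45.2   0.2]
0.64 [  9.7 -59.7   0.2]
0.74 [ 14.8 -73.9   0.3]
0.84 [ 21.2 -87.4   0.3]
0.94 [  29.  -100.2    0.3]
1.04 [  38.  -112.2    0.3]
```

Call:
send_rows([
  {"hand": -0.95,"slide": [2.5,-16,0],"spin": 0},
  {"hand": -0.95,"slide": [1.5,-16,0],"spin": 0},
  {"hand": -0.95,"slide": [3,-16,0],"spin": 0},
])

```text
time: 17.75
tool_pos: [0.5485, 0.1198, 0.2073]
tool_rot: [1.55, 1.441, -0.203]
contact_force: [9.0, -2.9, 2.7]
opening: 0.0166
```

```bash
python3 lev.py
```

```text
t 17.75 grasp rel pivot [-34.3  -1.2 151.2] r 155.0 theta 0.473 F [ 9.  -2.9  2.7] op 0.0166 q [ 0.1   0.36  1.56 -0.04  1.1   0.3 ]
[[ 0.126  0.975 -0.181]
 [-0.026 -0.179 -0.983]
 [-0.992  0.129  0.003]]
0.57 [  7.1 -14.4   0.1]
0.67 [ 10.8 -28.9   0.2]
0.77 [ 15.8 -43.    0.2]
0.87 [ 22.2 -56.6   0.3]
0.97 [ 30.  -69.4   0.4]
1.07 [ 39.  -81.4   0.4]
```

Call:
send_rows([
  {"hand": -0.95,"slide": [6,-16,0],"spin": 0},
  {"hand": -0.95,"slide": [5,-16,0],"spin": 0},
  {"hand": -0.95,"slide": [6,-16,0],"spin": 0},
])

```text
time: 18.05
tool_pos: [0.5168, 0.1264, 0.1954]
tool_rot: [1.59, 1.4, -0.163]
contact_force: [7.7, -3.7, 6.7]
opening: 0.0167
```

```bash
python3 lev.py
```

```text
t 18.05 grasp rel pivot [-67.4  -0.3 139.1] r 154.6 theta 0.701 F [ 7.7 -3.7  6.7] op 0.0167 q [ 0.12  0.3   1.69 -0.06  0.99  0.33]
[[ 0.167  0.969 -0.181]
 [-0.027 -0.179 -0.984]
 [-0.985  0.17  -0.003]]
0.8 [  9.3 -12.9   0.1]
0.9 [ 15.6 -26.5   0.2]
1.0 [ 23.1 -39.5   0.3]
```

Call:
send_rows([
  {"hand": -0.95,"slide": [8,-15,0],"spin": 0},
  {"hand": -0.95,"slide": [8,-15,0],"spin": 0},
])

```text
time: 18.25
tool_pos: [0.498, 0.1302, 0.1827]
tool_rot: [1.605, 1.375, -0.148]
contact_force: [5.7, -6.2, 10.2]
opening: 0.017
```

```bash
python3 lev.py
```

```text
t 18.25 grasp rel pivot [-8.700e+01  1.000e-01  1.264e+02] r 153.4 theta 0.853 F [ 5.7 -6.2 10.2] op 0.017 q [ 0.14  0.27  1.78 -0.07  0.91  0.36]
[[ 0.193  0.965 -0.18 ]
 [-0.029 -0.178 -0.984]
 [-0.981  0.195 -0.007]]
0.95 [  9.7 -12.1   0.1]
1.05 [ 17.7 -24.8   0.3]
```

Call:
send_rows([
  {"hand": -0.95,"slide": [9,-14,0],"spin": 0},
  {"hand": -0.95,"slide": [9,-14,0],"spin": 0},
])

```text
time: 18.45
tool_pos: [0.4836, 0.1334, 0.169]
tool_rot: [1.616, 1.345, -0.134]
contact_force: [9.9, -18.0, 51.9]
opening: 0.0168
```

```bash
python3 lev.py
```

```text
t 18.45 grasp rel pivot [-102.3    0.7  112.5] r 152.1 theta 0.988 F [  9.9 -18.   51.9] op 0.0168 q [ 0.16  0.26  1.85 -0.09  0.82  0.39]
[[ 0.221  0.959 -0.178]
 [-0.03  -0.175 -0.984]
 [-0.975  0.223 -0.01 ]]
1.09 [  9.8 -11.7   0.2]
```

Call:
send_rows([
  {"hand": -0.95,"slide": [2,-5,0],"spin": 0},
])

```text
time: 18.55
tool_pos: [0.4847, 0.1331, 0.1704]
tool_rot: [1.617, 1.329, -0.132]
contact_force: [17.0, -9.3, -6.3]
opening: 0.0171
```

Call:
send_rows([
  {"hand": -0.95,"slide": [2,-5,0],"spin": 0},
])

```text
time: 18.65
tool_pos: [0.4849, 0.133, 0.1704]
tool_rot: [1.62, 1.317, -0.129]
contact_force: [12.9, -6.2, -3.6]
opening: 0.0168
```

```bash
python3 lev.py; python3 - <<'E'
from cell import vision,observe
from h import *
p=vision.read_camera('scene')
cv2.imwrite('pics/s20.png',cv2.resize(p['pixels'][120:290,220:480],None,fx=3,fy=3))
p=vision.read_camera('wrist')
cv2.imwrite('pics/w20.png',p['pixels'])
E
python3 lev.py|head -1
```

```text
t 18.65 grasp rel pivot [-101.4    0.4  113.8] r 152.4 theta 0.978 F [12.9 -6.2 -3.6] op 0.0168 q [ 0.16  0.24  1.87 -0.1   0.79  0.4 ]
[[ 0.249  0.952 -0.176]
 [-0.032 -0.173 -0.984]
 [-0.968  0.251 -0.012]]
1.08 [  9.7 -11.9   0.2]
t 18.75 grasp rel pivot [-101.6    0.5  113.6] r 152.4 theta 0.98 F [11.2 -7.5  2. ] op 0.0165 q [ 0.16  0.24  1.87 -0.1   0.79  0.4 ]
```

View pics/s20.png

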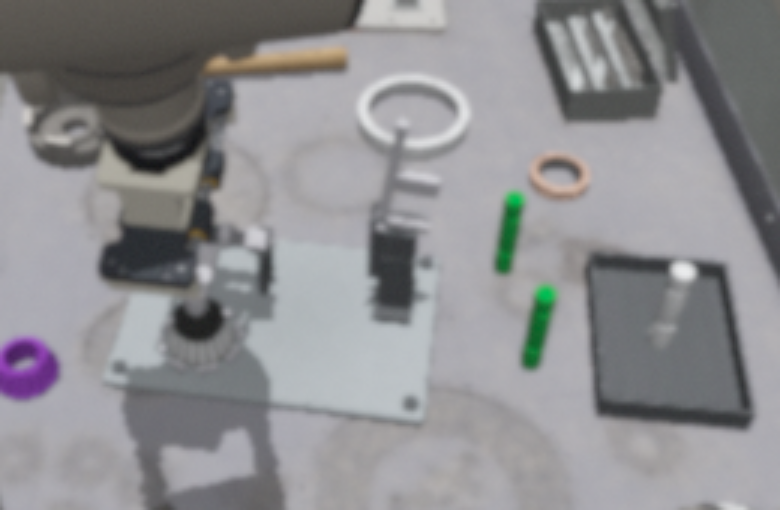

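View pics/w20.png

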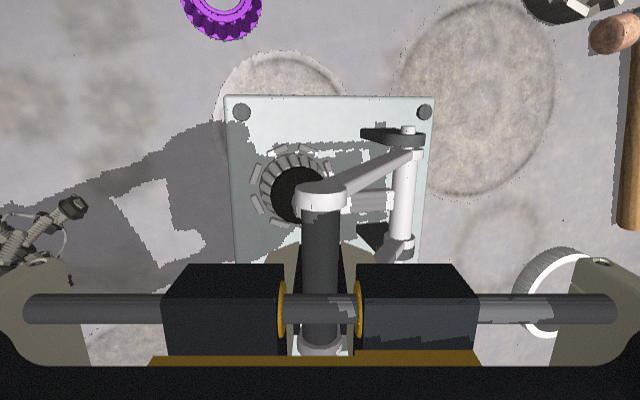

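Call:
send_rows([
  {"hand": -0.95,"slide": [5,-7,0],"spin": 0},
])

```text
time: 18.85
tool_pos: [0.4848, 0.1333, 0.1693]
tool_rot: [1.624, 1.303, -0.124]
contact_force: [-6.1, -11.1, 44.6]
opening: 0.0168
```

```bash
python3 lev.py|head -1; python3 - <<'E'
from cell import vision,observe
from h import *
s=observe();T=toolT(s)
for i in range(4): 
    p=vision.read_camera('wrist')
W=cloud(p,T@p['T_tool_cam']); c,sn=np.cos(YAW),np.sin(YAW)
d=W[...,:2]-ORG; x=c*d[...,0]+sn*d[...,1]; y=-sn*d[...,0]+c*d[...,1]
sl=(slice(215,262),slice(300,342))
# highest ridge of the bar
z=W[...,2][sl]; xx=x[sl]; 
for r in range(0,47,9):
    k=np.nanargmax(z[r]); print('bar ridge x,z',round(xx[r,k]*1e3,1),round(z[r,k]*1e3,1),'mid x',round(np.nanmedian(xx[r])*1e3,1))
q=vision.read_camera('scene'); m=vision.search_frame(q,'pin_mid'); print([(np.round(a['uv']).tolist(),round(a['conf'],2)) for a in m])
E
python3 lev.py|head -1
```

```text
t 18.85 grasp rel pivot [-101.8    0.7  112.6] r 151.8 theta 0.985 F [ -6.1 -11.1  44.6] op 0.0168 q [ 0.16  0.24  1.88 -0.11  0.77  0.41]
bar ridge x,z -100.9 192.5 mid x -102.0
bar ridge x,z -102.6 192.0 mid x -102.1
bar ridge x,z -101.3 192.3 mid x -102.1
bar ridge x,z -102.6 192.0 mid x -102.3
bar ridge x,z -101.3 192.3 mid x -102.7
bar ridge x,z -99.9 192.2 mid x -102.8
[([443.0, 221.0], 0.71), ([391.0, 193.0], 0.54)]
t 19.15 grasp rel pivot [-101.7    0.7  113. ] r 152.0 theta 0.983 F [  0.7 -10.   24. ] op 0.0169 q [ 0.16  0.24  1.88 -0.11  0.76  0.41]
```

```bash
python3 -c "
from cell import job
print(job.hand_in())"; python3 lev.py|head -1
```

```text
the job is handed in; nothing more can be done
None
the job is handed in; nothing more can be done
```

The job is handed in with the lever held at its stop. The hand-in gives no verdict, so this rests on my own checks.

- **Pin:** I pulled the steel pin straight up out of the socket and let it go standing in the tray. Just before hand-in the network still found it there, at scene pixel (443, 221). The green look-alikes were left alone.
- **Catch:** I led it round by its fin to about 1.1–1.2 rad, then pushed it upright with the shut fingers. Depth points put it at about 1.65 rad. I did not measure it again after pulling the lever, but the last scene picture shows it standing clear.
- **Lever:** I pinched the crossbar and pulled it to the stop. The last check put the lever at about 0.98 rad, and the wrist depth image put the bar at x -102 mm and about 184 mm high, against 185 mm expected at the stop. The opening was 17 mm on an 18 mm bar, and the push was still about 24 N.
- **Foot:** The picture shows it down on the bearing. I had no way to measure its contact force.

- **First pin grip:** The hand rose about 12 mm while closing on the pin, so I opened and gripped again lower before lifting.
- **Tool tilt:** The tool's tilt crept up to about 0.27 rad during the lever pull, and I had no command to correct it.
- **Force peaks:** Readings reached about 52 N (vertical) as the lever met its stop and about 45 N on the final push. Both are under the 120 N wrist limit. I take them as load through the fingers, not the gripper body, because no picture shows the body touching anything.
- **Bystanders:** I moved nothing near the oil seal or the bevel gear, but did not re-measure them at the end.

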